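# Strip a bow riser and pack its fittings

### The arm

A 6-joint arm with a two-finger parallel gripper is mounted at the origin on the work surface. World frame = base frame: x ahead of the robot, y to its left, z up, the work surface at z = 0. Lengths are in mm, angles in rad, forces in N, time in s.
With the tool pointing down it reaches from about 375 to 925 mm from the base axis. Payload 5.7 kg.
Tool frame: the origin (TCP) lies between the finger pads; the fingertips stand 19 mm ahead of it and the grasp point (between the pads) is the TCP; z points along the fingers, y is the line along which they close (so a half turn about z gives the same grasp; the last joint's range is limited). The gripper opens to 88 mm and grips with 3 to 60 N. Pads are 20 mm wide; open, the fingers measure 115 mm over their backs; the gripper's body (75 mm by 178 mm) begins 61 mm behind the grasp point.
Start: joints at [1.142, 0.359, 1.51, -0, 1.272, -0.115], TCP at [185.198, 570.672, 241.623] pointing down, gripper open.
Joint ranges: [-2.97, 2.97], [-1.01, 2.36], [0.21, 2.38], [-0.96, 4.11], [0.2, 2.71], [-2.98, 2.98]. Speed limits (rad/s): [2.39, 2.39, 3.14, 3.14, 3.14, 3.14].

### API

Orientations are given as [roll, pitch, yaw] about the fixed x, y, z axes, in that order (R = Rz(yaw) Ry(pitch) Rx(roll)).
In Python, from cell import manip gives the robot as it stands.
- The arm moves only by the tool play_rows, never from a script. Its argument "rows" is a list that holds one entry, the list of rows, each a list of 7 numbers: the shift along the tool's x, y, z in mm, then the turn, a rotation vector about the tool's x, y, z in degrees, then the opening, from -1 (shut) to 1 (fully open), so that 0 is half open. A call has 1 to 8 rows; each row shifts and turns the commanded pose from where the row before left it, along the tool's axes as they then stand; what a row does not reach is not made up. A row lasts 1/10 s, in which the tool goes at most 50 mm and 8.59 degrees, less where a joint would pass 70% of its speed; a pose out of reach is approached as far as the arm can. A call with a gripper value outside its range is refused whole. The fingers move at their own pace and stop on an object; "newtons" is the grip in N (left out, the last holds). Time passes only in rows, so rows that do not move let the fingers close. It gives the time, the measured TCP pose, the force, the opening and the grip force at its end, in the units of the state.
- manip.get_obs(): the state, without advancing time (a new reading comes with each control period).
- manip.snapshot(name): name is "scene" or "side" or "wrist"; returns a dict with "color" (420x560x3 uint8, blue, green, red), "fov_y" (degrees; the focal length in pixels is half the picture's height over the tangent of half this angle, whatever the lens; pixels are square), "cx", "cy" (the principal point, pixels), "k1" (the pictures are not rectified: a ray, as slopes to the right and down, at radius r is drawn at 1 + k1 r^2 times it, then the intrinsics apply), "xyz" and "attitude" of the camera in the world; the wrist camera has in their place "mount" (4x4, takes a point from camera to tool coordinates, whose origin is the TCP and whose axes are the flange's). Camera axes: x right, y down, z forward; pixel columns grow to the right and rows downward; lengths in mm; the calibration is good to about 2 mm. A picture is of the moment at which its call begins: read the wrist's pose just before it. There is no depth.
- manip.finish_job(): hands the job in; it is judged then, once.
The state is a dict: "time": time; "q": joint angles; "qvel": joint speeds; "joint_torque": joint torques, N m; "ee_pos": TCP position; "ee_rot": TCP orientation; "contact_force": force on the tool from outside, world axes, zero at the start; "moment": the same for the moment, N m; "grip_width": finger opening in mm; "grasp_force": force on a finger pad.
Only numpy, scipy, OpenCV 4.12 (cv2) and the standard library are available. Lean on these libraries where they do the work, as an engineer would, in place of code of your own. Each camera call takes 0.05 s, during which the arm holds its last target. There are 200 camera calls.

### The job

Unscrew the stabiliser from the bow riser in the vise, draw it straight out of its port without letting it fall, and lay it in the long compartment of the tote. Put every loose aluminium fitting on the bench into the tote as well, lying on the compartment floor: the long brackets in the medium compartment, the short clamps in the small one. Leave the other things on the bench where they are.

Things in the scene. Friction and masses are not known exactly. Their poses are not given: they have to be found in the camera images.
- riser: Bare black bow riser clamped flat and level in a grey bench vise, fixed. Origin on the table straight below the stabiliser port; x points level into the port, y along the riser, z up. It is 42 thick in z (128 to 174 above the table) and starts 15 behind the port's mouth; it runs 480 to +y of the port and 108 to -y. (mm)
- port (a point): Centre of the mouth of the stabiliser port (bushing 44 across), 150 above the table. Axes as the riser's: x into the port, so out is -x. Right-hand thread, loose-running: turned counter-clockwise as seen from the end weight, the stabiliser backs out 22 per turn and lets go after 0.6 to 0.65 turn (about 14 out); then it slides straight out. It cannot be pulled out before. (mm)
- stabiliser: Screw-in stabiliser, 167 long, 0.22 kg. Origin on its axis at the shoulder, at the port's mouth when home. x runs along it to its threaded end: stub 19 in diameter, x = 0 to 60, two thread lugs 32 across at x = 24; round black barrel 28 in diameter, x = 0 to -85; square end weight 40 x 40, x = -85 to -107. Balances near x = -45. Starts screwed home, level. (mm)
- stab_mid (a point): Point on the stabiliser's axis at its x = -23.5, the middle of its length. (mm)
- tote: Grey open tote, fixed, 240 (x) x 200 (y) outside, walls and dividers 5 thick and 35 high above the table, floor 5 thick. Origin at the centre of its underside, z up. Three compartments: one long, one medium, one small. (mm)
- tote_long (a point): Centre of the long compartment's floor, 230 (tote x) x 87.5 (tote y) inside, for the stabiliser. Axes as the tote's. (mm)
- tote_medium (a point): Centre of the medium compartment's floor, 135 (tote x) x 100 (tote y) inside, for the 110 long brackets: two fit side by side, lying along tote x. Axes as the tote's. (mm)
- tote_small (a point): Centre of the small compartment's floor, 90 (tote x) x 100 (tote y) inside, for the 64 long clamps: two fit side by side, lying along tote x. Axes as the tote's. (mm)
- bracket_a: Long bracket. Plain aluminium fitting: a flat foot 110 long (own x axis), 36 wide (y), 12 thick, with an upright web along its middle, 12 thick (y), 50 long (x), its top 46 above the underside; black bolt holes in foot and web. About 170 g. Origin: centre of the foot's underside, z up. May be absent (None). (mm)
- bracket_b: Second long bracket, the same as bracket_a. May be absent (None). (mm)
- clamp_a: Short clamp. Plain aluminium fitting: a flat foot 64 long (own x axis), 36 wide (y), 12 thick, with an upright web along its middle, 12 thick (y), 34 long (x), its top 46 above the underside; black bolt holes in foot and web. About 110 g. Origin: centre of the foot's underside, z up. May be absent (None). (mm)
- clamp_b: Second short clamp, the same as clamp_a. May be absent (None). (mm)
- spool: Bystander: white serving-thread spool, 44 across, 45 tall, standing among the fittings; origin under its centre. (mm)
- wax: Bystander: white jar with black cap, 60 across, 55 tall. (mm)
- screwdriver: Bystander: screwdriver with a red handle, 190 long, lying in front of the riser; origin under its middle, own x towards its tip. (mm)
- keyset: Bystander: black hex-key block 50 x 90 x 28. (mm)
- pointbox: Bystander: flat black box 100 x 70 x 33. (mm)
Things that resemble listed ones, but are neither listed nor needed, are in the scene too. Leave any purple look-alike of the bracket_a alone. What is shaped like the clamp_b but turquoise is not meant.

How it is judged:
By the outcome, as a careful person would: the job done as asked, in the order asked, and still so for the second after the job is handed in, with the robot touching nothing.
Of bracket_a, bracket_b, clamp_a, clamp_b only 2 to 4 are there at a start; the rules pass over those that are not, and their reading is None.
At some moment in a run one of bracket_a, bracket_b, clamp_a, clamp_b may be knocked a few centimetres aside while the robot is not near it.
It also fails if it takes over 210 s, if anything falls off the work surface, if the arm or the gripper's body presses on something with over 40 N, if the wrist force passes 120 N, or if a joint passes its speed limit or range.

## Working session

There is one attempt and no reset: what is moved stays moved. The work goes in short steps, Python scripts to look and compute and a tool call to move; the robot and the scene stay as the last step left them, time stands still between calls to the robot, and variables do not carry over. Pictures are saved under pics/ and viewed, at most 14 in all, crops included, and the job is handed in when it is done.

Besides the shell and the picture viewer there is one more tool, called as name(argument=value, ...), one argument or row to a line, values as JSON. play_rows: Moves the arm, as the interface text tells. Its arguments: {"type":"object","properties":{"rows":{"type":"array"},"newtons":{"type":"number"}},"required":["rows"]}

```bash
ls; mkdir -p pics; cat > h.py <<'E'
import numpy as np, cv2
from scipy.spatial.transform import Rotation as R
from cell import manip
def snap(n):
    o=manip.get_obs(); s=manip.snapshot(n)
    s['K']=f=s['color'].shape[0]/2/np.tan(np.radians(s['fov_y']/2))
    if 'mount' in s:
        T=np.eye(4);T[:3,:3]=R.from_euler('xyz',o['ee_rot']).as_matrix();T[:3,3]=o['ee_pos']
        s['T']=T@np.array(s['mount'])
    else:
        T=np.eye(4);a=np.array(s['attitude'])
        T[:3,:3]=a if a.shape==(3,3) else R.from_euler('xyz',a).as_matrix()
        T[:3,3]=s['xyz'];s['T']=T
    return s
def ray(s,u,v):
    K=np.array([[s['K'],0,s['cx']],[0,s['K'],s['cy']],[0,0,1]])
    d=np.array([(u-s['cx'])/s['K'],(v-s['cy'])/s['K']]);x=d.copy()
    for _ in range(30): x=d/(1+s['k1']*(x@x))
    return s['T'][:3,3], s['T'][:3,:3]@np.array([x[0],x[1],1])
def onz(s,u,v,z):
    o,d=ray(s,u,v); return o+d*(z-o[2])/d[2]
def proj(s,p):
    c=s['T'][:3,:3].T@(np.array(p,float)-s['T'][:3,3]);x=c[:2]/c[2]
    x=x*(1+s['k1']*(x@x)); return x*s['K']+[s['cx'],s['cy']]
def tri(l):
    A=np.zeros((3,3));b=np.zeros(3)
    for s,u,v in l:
        o,d=ray(s,u,v);d=d/np.linalg.norm(d);M=np.eye(3)-np.outer(d,d);A+=M;b+=M@o
    p=np.linalg.solve(A,b)
    return p,[np.linalg.norm(np.cross(p-ray(s,u,v)[0],ray(s,u,v)[1]/np.linalg.norm(ray(s,u,v)[1]))) for s,u,v in l]
import pickle
def save(s,n):
    cv2.imwrite(f'pics/{n}.png',s['color']);pickle.dump(s,open(f'pics/{n}.pkl','wb'))
def load(n): return pickle.load(open(f'pics/{n}.pkl','rb'))
E
python3 - <<'E'
from h import *
for n in['scene','side','wrist']:
    s=snap(n);save(s,n+'0');print(n,{k:v for k,v in s.items() if k!='color'})
print(manip.get_obs())
a=np.hstack([load('scene0')['color'],load('side0')['color']])
E
```

```text
pics
scene {'fov_y': 57.53143241988377, 'cx': 273.85620994342344, 'cy': 215.89042699455942, 'k1': 0.025083476451462087, 'xyz': array([1060.69153021, -109.27595452,  965.71527805]), 'attitude': array([-2.59458770e+00,  3.70325303e-04,  1.38830866e+00]), 'K': np.float64(382.53059333179044), 'T': array([[ 1.81476482e-01,  8.39869354e-01, -5.11552300e-01,
         1.06069153e+03],
       [ 9.83395215e-01, -1.55185983e-01,  9.40806103e-02,
        -1.09275955e+02],
       [-3.70325294e-04, -5.20131502e-01, -8.54086110e-01,
         9.65715278e+02],
       [ 0.00000000e+00,  0.00000000e+00,  0.00000000e+00,
         1.00000000e+00]])}
side {'fov_y': 43.83132017402911, 'cx': 278.3075014081344, 'cy': 208.0284179495108, 'k1': 0.02351874087505577, 'xyz': array([ 134.61476897, -963.92045658, 1021.03465645]), 'attitude': array([-2.28099096,  0.00661075, -0.43394322]), 'K': np.float64(521.9791156389643), 'T': array([[ 9.07295050e-01, -2.78674620e-01,  3.14890693e-01,
         1.34614769e+02],
       [-4.20442613e-01, -5.89444891e-01,  6.89770055e-01,
        -9.63920457e+02],
       [-6.61069773e
[... 1003 characters left out ...]
ime': 0.15, 'q': array([ 1.14190341e+00,  3.59355504e-01,  1.51115900e+00, -4.57548875e-05,
        1.27248492e+00, -1.15109391e-01]), 'qvel': array([-1.82741309e-03, -2.51598037e-03, -2.90090381e-03,  2.64965565e-03,
       -1.89111296e-05, -1.30592147e-04]), 'joint_torque': array([ 6.54530731e-05, -5.15755498e+01, -2.71007770e+01,  6.76048757e-02,
        3.05742980e-02, -7.16440104e-05]), 'ee_pos': array([185.01838991, 570.24574213, 241.00262151]), 'ee_rot': array([-3.14019017e+00, -1.18149574e-04,  2.82782252e+00]), 'contact_force': array([-0.04096387, -0.13112404, -1.01538426]), 'moment': array([-0.00150075, -0.0048583 ,  0.00624661]), 'grasp_force': 0.0, 'grip_width': 87.7115193998517}
```

View pics/scene0.png

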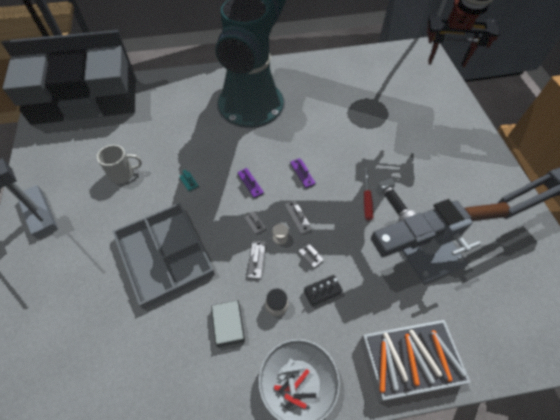

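View pics/side0.png

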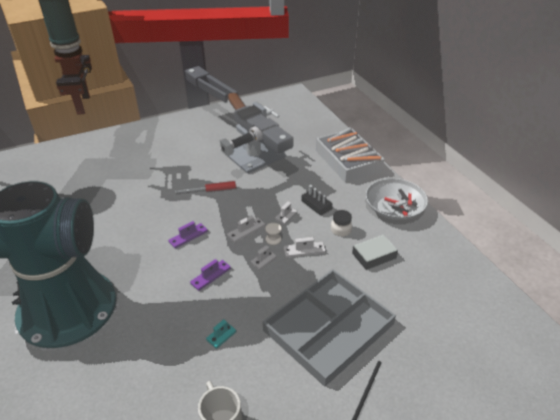

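The scene view shows four aluminium fittings: brackets near (257,260) and (298,215), clamps near (311,256) and (254,222). The spool is at (281,233), the stabiliser at (398,202) and the tote at (163,255). The side view shows the same items. I'll enlarge both.

```bash
python3 - <<'E'
from h import *
def crop(n,x,y,w,h,f,m):
    c=load(n)['color'][y:y+h,x:x+w];c=cv2.resize(c,None,fx=f,fy=f,interpolation=cv2.INTER_CUBIC)
    c=np.clip(255*(c/255.)**.7,0,255).astype(np.uint8)
    for i in range(0,w,20): cv2.putText(c,str(x+i),(i*f,8),0,.3,(0,255,255),1);cv2.line(c,(i*f,9),(i*f,13),(0,255,255),1)
    for i in range(0,h,20): cv2.putText(c,str(y+i),(0,i*f+4),0,.3,(0,255,255),1)
    cv2.imwrite(f'pics/{m}.png',c)
crop('scene0',230,170,200,140,4,'sc')
crop('side0',220,110,140,150,4,'sd')
E
```

```text
(no output)
```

View pics/sc.png

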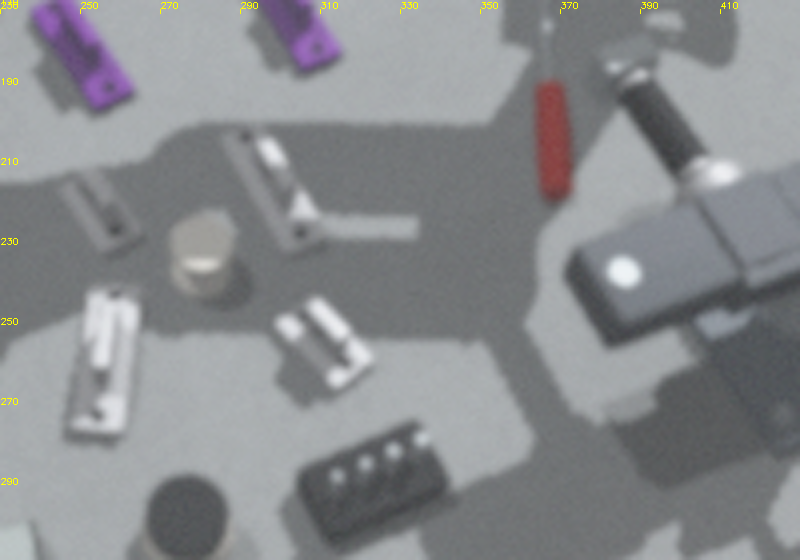

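View pics/sd.png

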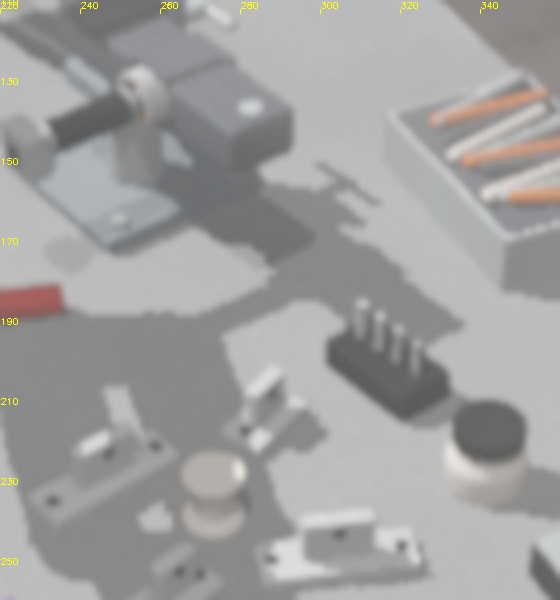

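The crops show the stabiliser barrel running from (387,192) to (405,211) in scene and (234,144) to (251,136) in side. The fittings are clear in both, so I'll triangulate.

```bash
python3 - <<'E'
from h import *
np.set_printoptions(precision=1,suppress=True)
a,b=load('scene0'),load('side0')
S=lambda x,y:(230+x/4,170+y/4); D=lambda x,y:(220+x/4,110+y/4)
def t(n,p,q):
    print(n,*tri([(a,*p),(b,*q)]))
t('barrel collar',S(697,165),D(125,103)); t('barrel weight',S(630,88),D(55,138))
t('spool top',S(203,228),D(213,472))
# fitting foot centres on z=12 each view
def f(n,s,p,q,z=12):
    P,Q=onz(s,*p,z),onz(s,*q,z);print(n,(P+Q)/2,np.linalg.norm(P-Q),np.degrees(np.arctan2(*(Q-P)[1::-1])))
# foot end midpoints (top)
f('near bracket sc',a,S(112,293),S(95,432)); f('far bracket sc',a,S(240,138),S(305,240))
f('clampfar sc',a,S(82,183),S(121,242));
f('nearbr side',b,D(265,560),D(418,545));f('farbr side',b,D(42,508),D(165,440))
# hole pairs
t('nb hole',S(115,293),D(270,558)); t('nb hole2',S(97,412),D(400,545))
t('fb hole',S(247,138),D(52,502)); t('fb hole2',S(300,232),D(155,446))
# tote corners via side/scene raw
for n,p,q in [('L',(114,238),(334,378)),('T',(180,207),(265,323)),('R',(214,269),(334,273)),('B',(138,304),(395,320))]: t('tote'+n,p,q)
E
```

```text
barrel collar [621.4 301.2 151.8] [np.float64(2.7129231673802994), np.float64(2.712923167380285)]
barrel weight [556.6 280.8 150.4] [np.float64(2.249387636256242), np.float64(2.2493876362564857)]
spool top [554.4   0.2  48.7] [np.float64(5.054415272813084), np.float64(5.054415272813258)]
near bracket sc [619.6 -77.9  12. ] 103.85122050642558 -15.443522808913887
far bracket sc [505.9  64.2  12. ] 97.53626725025406 16.66876241222556
clampfar sc [503.5 -61.2  12. ] 57.373502875214264 20.343214125447197
nearbr side [618.4 -79.7  12. ] 105.43920481067853 -17.39950850648711
farbr side [502.3  62.4  12. ] 109.41311626939205 15.016035759174592
nb hole [571.1 -62.9  12.6] [np.float64(1.2002018516044337), np.float64(1.2002018516043307)]
nb hole2 [656.8 -89.2  12.2] [np.float64(1.2740519902341403), np.float64(1.2740519902339096)]
fb hole [458.7  55.3   8.5] [np.float64(0.8073093632405706), np.float64(0.8073093632405188)]
fb hole2 [546.   75.5  11.2] [np.float64(0.9319758785589854), np.float64(0.9319758785589916)]
toteL [ 488.7 -457.3   22.9] [np.float64(3.607526792526797), np.float64(3.607526792526946)]
toteT [ 415.9 -269.1   23.4] [np.float64(0.7967998671082753), np.float64(0.7967998671082314)]
toteR [ 634.6 -195.9   24.2] [np.float64(5.800762736034396), np.float64(5.800762736034394)]
toteB [ 691.8 -389.6   26. ] [np.float64(1.5427300389801857), np.float64(1.542730038980155)]
```

Four fittings are present, heights check out (foot top about 12, port axis about 150), and the stabiliser yaw is about 17.5°. I'm moving above the stabiliser for a close look.

play_rows(
  rows=[
    [[0,0,-5,0,0,-7.1,1],[0,0,-5,0,0,-7.1,1],[0,0,-5,0,0,-7.1,1],[0,0,-5,0,0,-7.1,1],[-12,-16,-5,0,0,-7.1,1],[-24,-32,0,0,0,0,1],[-24,-32,0,0,0,0,1],[-24,-32,0,0,0,0,1]],
  ],
)

```text
time: 0.95
ee_pos: [298.2, 486.3, 266.5]
ee_rot: [-3.141, -0.0, -2.835]
contact_force: [0.7, 0.3, -0.4]
grip_width: 87.5
grasp_force: 0.0
```

play_rows(
  rows=[
    [[-24,-32,0,0,0,0,1],[-24,-32,0,0,0,0,1],[-24,-32,0,0,0,0,1],[-24,-32,0,0,0,0,1],[-24,-32,0,0,0,0,1],[-24,-32,0,0,0,0,1],[-24,-32,0,0,0,0,1],[-24,-32,0,0,0,0,1]],
  ],
)

```text
time: 1.75
ee_pos: [558.6, 299.7, 266.3]
ee_rot: [-3.142, -0.001, -2.836]
contact_force: [0.2, 0.1, 0.5]
grip_width: 88.0
grasp_force: 0.0
```

play_rows(
  rows=[
    [[-10,-10,0,0,0,0,1],[0,0,0,0,0,0,1],[0,0,0,0,0,0,1]],
  ],
)

```text
time: 2.05
ee_pos: [569.1, 295.0, 266.2]
ee_rot: [3.141, -0.002, -2.836]
contact_force: [-0.4, 0.5, 0.3]
grip_width: 87.6
grasp_force: 0.0
```

```bash
python3 - <<'E'
from h import *
s=snap('wrist');save(s,'w1');o=manip.get_obs();print(o['ee_pos'],o['ee_rot'],o['q'])
E
```

```text
[568.64181499 295.30419743 266.33154077] [ 3.14094906e+00 -1.49967459e-03 -2.83499176e+00] [ 3.70820955e-01  3.98759672e-01  1.38417605e+00  7.55209866e-04
  1.36011227e+00 -1.50673425e+00]
```

View pics/w1.png

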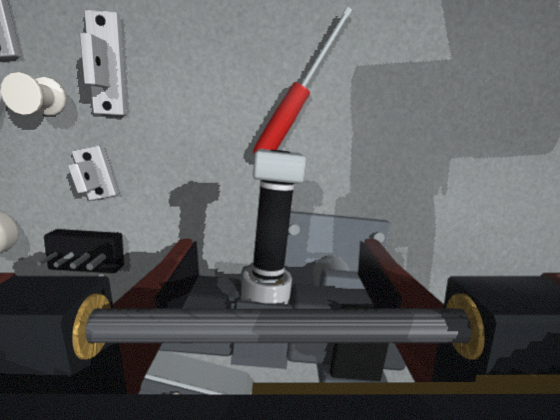

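The wrist view shows the barrel from about (277,190) to (268,268), the end weight centred near (279,165), and the bushing near (266,287). Next I'll get the axis from mask midlines, with the height from a second view.

```bash
python3 - <<'E'
from h import *
np.set_printoptions(precision=1,suppress=True)
s=load('w1');g=cv2.cvtColor(s['color'],cv2.COLOR_BGR2GRAY)
L=[]
for v in range(194,264,6):
    x=[u for u in range(245,305) if g[v,u]<70]; print(v,x[0],x[-1]) if v%18==14 else 0
    L.append(onz(s,(x[0]+x[-1])/2,v,150))
L=np.array(L);print(L[0],L[-1]);d=L[0]-L[-1];print(np.degrees(np.arctan2(-d[1],-d[0])))
# cross view heights using scene/side midpoints
a,b=load('scene0'),load('side0')
print(tri([(s,267.5,268),(a,404.3,211.2),(b,251.3,135.8)]))
print(tri([(s,277,190),(a,387.5,192),(b,233.7,144.5)]))
print(onz(s,267.5,270,150),onz(s,277,186,150))
E
```

```text
194 260 291
212 258 290
230 256 287
248 255 285
[555.3 287.6 150. ] [613.4 299.9 150. ]
11.933134328825133
(array([621.1, 301.1, 151.5]), [np.float64(0.6884791095673753), np.float64(2.975277895393144), np.float64(2.881477365802666)])
(array([554.7, 285.2, 146.7]), [np.float64(3.6019742682453355), np.float64(2.314126149610014), np.float64(4.639612767924014)])
[623.  301.4 150. ] [548.5 286.8 150. ]
```

play_rows(
  rows=[
    [[0,0,0,0,0,5.6,1],[0,0,0,-8,0,0,1],[0,0,0,-8,0,0,1],[0,0,0,-8,0,0,1],[0,0,0,-8,0,0,1],[0,0,0,-8,0,0,1],[0,0,0,0,0,0,1],[0,0,0,0,0,0,1]],
  ],
)

```text
time: 2.9
ee_pos: [569.3, 294.7, 266.2]
ee_rot: [2.446, -0.002, -2.934]
contact_force: [0.4, 0.7, 0.0]
grip_width: 87.6
grasp_force: 0.0
```

```bash
python3 - <<'E'
from h import *
np.set_printoptions(precision=3,suppress=True)
o=manip.get_obs();print(o['ee_pos'],o['ee_rot'],o['q']);print(R.from_euler('xyz',o['ee_rot']).as_matrix())
s=snap('wrist');save(s,'w2')
E
```

```text
[569.312 294.71  266.203] [ 2.446 -0.002 -2.934] [-0.002  0.445  1.53   0.69   1.392 -1.987]
[[-0.978 -0.157 -0.134]
 [-0.206  0.751  0.627]
 [ 0.002  0.641 -0.768]]
```

View pics/w2.png

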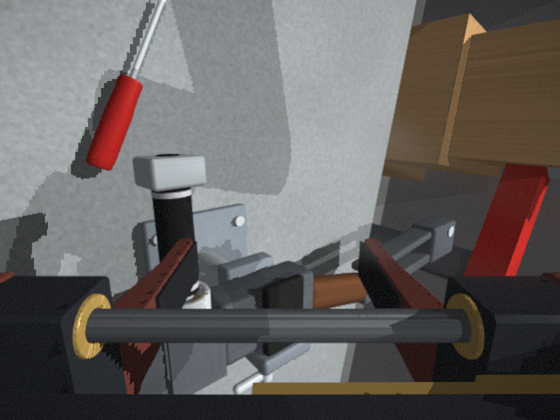

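The tilted view shows the white ring at about (173,193), the weight at (170,172), and the riser ahead. I'll triangulate the ring from both wrist views.

```bash
python3 - <<'E'
from h import *
np.set_printoptions(precision=1,suppress=True)
a,b=load('w1'),load('w2')
for s,r in((a,(176,200,255,305)),(b,(180,215,145,205))):
    g=cv2.cvtColor(s['color'],cv2.COLOR_BGR2GRAY)
    for v in range(r[0],r[1],3): 
        x=[u for u in range(r[2],r[3]) if g[v,u]<60]; print(v,(x[0],x[-1]) if x else None,g[v,(r[2]+r[3])//2],end=' | ')
    print()
print(tri([(a,277.5,188),(b,173,196)]), tri([(a,277.5,186),(b,173,194)]))
P,_=tri([(a,277.5,187),(b,173,196)])
u=np.array([np.cos(np.radians(12)),np.sin(np.radians(12)),0])
o=manip.get_obs();Rm=R.from_euler('xyz',o['ee_rot']).as_matrix()
G=np.array([583,294.6,150]);print(Rm.T@(G-o['ee_pos']),o['ee_pos'])
for q in(-85,0):print(proj(a,[627+u[0]*q,304+u[1]*q,150]),proj(b,[627+u[0]*q,304+u[1]*q,150]))
E
```

```text
176 None 190 | 179 None 160 | 182 (266, 285) 30 | 185 None 182 | 188 (260, 265) 226 | 191 (260, 292) 41 | 194 (260, 291) 30 | 197 (260, 291) 32 | 
180 None 180 | 183 None 178 | 186 None 152 | 189 (174, 186) 44 | 192 (152, 168) 123 | 195 None 188 | 198 (153, 190) 95 | 201 (153, 190) 23 | 204 (153, 190) 30 | 207 (154, 190) 27 | 210 (154, 191) 28 | 213 (154, 192) 24 | 
(array([550.9, 287.9, 145.4]), [np.float64(0.034101158904974185), np.float64(0.034101158904912665)]) (array([549.1, 287.4, 146.2]), [np.float64(0.041420814406893), np.float64(0.041420814406932085)])
[-13.1 -77.7  87.5] [569.5 295.4 267. ]
[278.2 180.5] [174.5 187.6]
[268.9 274.8] [183.8 291.5]
```

play_rows(
  rows=[
    [[0,0,0,-8,0,0,1],[-7,-29,0,0,0,0,1],[-6,-30,0,0,0,0,1],[0,-30,0,0,0,0,1],[0,0,20,0,0,0,1],[0,0,20,0,0,0,1],[0,0,20,0,0,0,1],[0,0,16,0,0,0,1]],
  ],
)

```text
time: 3.75
ee_pos: [582.8, 296.7, 149.9]
ee_rot: [2.306, 0.001, -2.93]
contact_force: [-0.3, 0.5, 0.4]
grip_width: 87.8
grasp_force: 0.0
```

```bash
cat >> h.py <<'E'
def to(G):
    o=manip.get_obs();Rm=R.from_euler('xyz',o['ee_rot']).as_matrix()
    print('t',round(o['time'],1),'pos',o['ee_pos'].round(1),'rot',np.degrees(o['ee_rot']).round(1),'q',o['q'].round(2),'F',o['contact_force'].round(1),'grip',o['grip_width'].round(1),o['grasp_force'])
    print('need',(Rm.T@(np.array(G,float)-o['ee_pos'])).round(1))
E
python3 - <<'E'
from h import *
to([583,294.6,150]);save(snap('wrist'),'w3')
E
```

```text
Traceback (most recent call last):
  File "h.py", line 37, in to
    print('t',round(o['time'],1),'pos',o['ee_pos'].round(1),'rot',np.degrees(o['ee_rot']).round(1),'q',o['q'].round(2),'F',o['contact_force'].round(1),'grip',o['grip_width'].round(1),o['grasp_force'])
                                                                                                                                                              ^^^^^^^^^^^^^^^^^^^^^
AttributeError: 'float' object has no attribute 'round'
```

play_rows(
  rows=[
    [[0,-1.5,0,0,0,0,-1],[0,0,0,0,0,0,-1],[0,0,0,0,0,0,-1],[0,0,0,0,0,0,-1],[0,0,0,0,0,0,-1],[0,0,0,0,0,0,-1],[0,0,0,0,0,0,-1],[0,0,0,0,0,0,-1]],
  ],
  newtons=8,
)

```text
time: 4.55
ee_pos: [583.8, 292.9, 148.6]
ee_rot: [2.304, -0.0, -2.934]
contact_force: [-0.1, 0.7, 0.3]
grip_width: 27.9
grasp_force: 8.0
```

```bash
sed -i "s/o\['grip_width'\].round(1)/round(o['grip_width'],1)/" h.py
python3 - <<'E'
from h import *
to([583,294.6,150]);o=manip.get_obs();print(R.from_euler('xyz',o['ee_rot']).inv().apply(o['contact_force']),o['moment'])
s=snap('wrist');save(s,'w3')
E
```

```text
t 4.5 pos [583.8 292.9 148.6] rot [ 132.    -0.  -168.1] q [-0.06  0.65  1.6   0.84  1.3  -2.25] F [-0.1  0.7  0.3] grip 27.9 8.03273320198059
need [0.4 2.3 0.4]
[-0.03704034  0.71414803  0.30439851] [-0.16380178 -0.06035982  0.02090508]
```

View pics/w3.png

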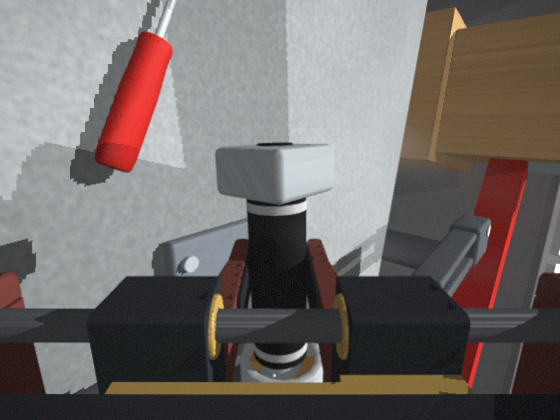

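The barrel is gripped with width 27.9 and aligned vertically between the pads. Starting the first unscrewing stroke.

play_rows(
  rows=[
    [[0,0,0,0,0,0,-1],[0,0,0,0,0,0,-1],[0.5,0,0,8,0,0,-1],[0.5,0,0,8,0,0,-1],[0.5,0,0,8,0,0,-1],[0,0,0,0,0,0,-1]],
  ],
  newtons=40,
)

```text
time: 5.2
ee_pos: [582.3, 294.8, 150.3]
ee_rot: [2.726, 0.004, -2.929]
contact_force: [2.7, -2.6, -2.7]
grip_width: 27.3
grasp_force: 40.1
```

```bash

python3 - <<'E'
from h import *
to([583,294.6,150]);o=manip.get_obs();print(R.from_euler('xyz',o['ee_rot']).inv().apply(o['contact_force']),R.from_euler('xyz',o['ee_rot']).inv().apply(o['moment']))
E
```

```text
t 5.2 pos [582.3 294.8 150.3] rot [ 156.2    0.3 -167.8] q [ 0.13  0.53  1.57  0.46  1.12 -1.87] F [ 2.7 -2.6 -2.7] grip 27.3 40.09258568286896
need [-0.7 -0.5  0.2]
[-2.10473281 -3.91300906  1.23465563] [ 0.76631609 -0.3527502   0.28049198]
```

play_rows(
  rows=[
    [[0.5,0,0,8,0,0,-1],[0.5,0,0,8,0,0,-1],[0.5,0,0,8,0,0,-1],[0.5,0,0,8,0,0,-1],[0.5,0,0,8,0,0,-1],[0.5,0,0,8,0,0,-1],[0.5,0,0,8,0,0,-1],[0,0,0,0,0,0,-1]],
  ],
)

```text
time: 6.0
ee_pos: [578.5, 294.1, 147.3]
ee_rot: [-2.579, -0.004, -2.929]
contact_force: [-0.4, 4.3, 10.9]
grip_width: 27.1
grasp_force: 39.6
```

```bash

python3 - <<'E'
from h import *
to([583,294.6,150]);o=manip.get_obs();print(R.from_euler('xyz',o['ee_rot']).inv().apply(o['contact_force']),R.from_euler('xyz',o['ee_rot']).inv().apply(o['moment']))
s=snap('wrist');save(s,'w4')
E
```

```text
t 6.0 pos [578.5 294.1 147.3] rot [-147.8   -0.2 -167.8] q [ 0.64  0.67  1.35 -0.51  1.4  -0.99] F [-0.4  4.3 10.9] grip 27.1 39.58837151527405
need [-4.5 -1.9 -2.1]
[ -0.43710419  -2.17494543 -11.47287642] [ 0.03902929 -0.13589724 -0.03560527]
```

View pics/w4.png

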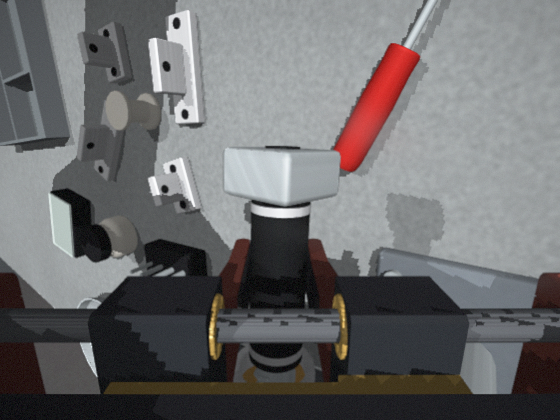

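The end weight kept its place relative to the camera, so it turned with the gripper. Now I'll open, swing back 80° and regrip.

play_rows(
  rows=[
    [[0,0,0,0,0,0,0.6],[0,0,0,0,0,0,0.6],[0,0,0,0,0,0,0.6],[0,0,0,-8,0,0,0.6],[0,0,0,-8,0,0,0.6],[0,0,0,-8,0,0,0.6],[0,0,0,-8,0,0,0.6],[0,0,0,-8,0,0,0.6]],
  ],
  newtons=8,
)

```text
time: 6.85
ee_pos: [579.3, 291.7, 149.7]
ee_rot: [2.996, 0.002, -2.934]
contact_force: [-0.6, -0.5, -0.7]
grip_width: 70.4
grasp_force: 0.0
```

play_rows(
  rows=[
    [[0,0,0,-8,0,0,0.6],[0,0,0,-8,0,0,0.6],[0,0,0,-8,0,0,0.6],[0,0,0,-8,0,0,0.6],[0,0,0,-8,0,0,0.6],[0,0,0,0,0,0,0.6]],
  ],
)

```text
time: 7.45
ee_pos: [578.9, 288.6, 145.6]
ee_rot: [2.301, -0.006, -2.939]
contact_force: [-0.7, -0.0, -1.5]
grip_width: 70.2
grasp_force: 0.0
```

```bash

python3 - <<'E'
from h import *
to([579,293.8,149.5])
s=snap('wrist');save(s,'w5')
g=cv2.cvtColor(s['color'],cv2.COLOR_BGR2GRAY)
for n in('w3','w4','w5'):
  g=cv2.cvtColor(load(n)['color'],cv2.COLOR_BGR2GRAY)
  for v in(219,231): 
    x=[u for u in range(235,325) if g[v,u]<45]; print(n,v,x[0],x[-1])
E
```

```text
t 7.5 pos [578.9 288.6 145.6] rot [ 131.8   -0.3 -168.4] q [-0.07  0.65  1.62  0.84  1.29 -2.26] F [-0.7 -0.  -1.5] grip 70.2 0.0
need [-1.1  6.3  1.1]
w3 219 248 304
w3 231 249 297
w4 219 252 308
w4 231 252 307
w5 219 254 310
w5 231 255 310
```

play_rows(
  rows=[
    [[-1,4,0.5,0,0,0,0.6],[0,0,0,0,0,0,-1],[0,0,0,0,0,0,-1],[0,0,0,0,0,0,-1],[0,0,0,0,0,0,-1],[0,0,0,0,0,0,-1],[0,0,0,0,0,0,-1]],
  ],
  newtons=10,
)

```text
time: 8.2
ee_pos: [578.6, 294.9, 150.6]
ee_rot: [2.305, -0.001, -2.933]
contact_force: [-1.1, -3.0, -2.0]
grip_width: 28.0
grasp_force: 10.0
```

play_rows(
  rows=[
    [[0,0,0,0,0,0,-1],[0,0,0,0,0,0,-1],[0.5,0,0,8,0,0,-1],[0.5,0,0,8,0,0,-1],[0.5,0,0,8,0,0,-1],[0.5,0,0,8,0,0,-1],[0.5,0,0,8,0,0,-1],[0.5,0,0,8,0,0,-1]],
  ],
  newtons=45,
)

```text
time: 9.0
ee_pos: [575.6, 293.7, 151.6]
ee_rot: [-3.136, -0.001, -2.936]
contact_force: [-4.7, -3.5, -5.8]
grip_width: 27.2
grasp_force: 45.1
```

play_rows(
  rows=[
    [[0.5,0,0,8,0,0,-1],[0.5,0,0,8,0,0,-1],[0.5,0,0,8,0,0,-1],[0.5,0,0,8,0,0,-1],[0,0,0,0,0,0,-1]],
  ],
)

```text
time: 9.5
ee_pos: [572.2, 295.2, 149.1]
ee_rot: [-2.577, -0.005, -2.932]
contact_force: [-1.1, -5.7, 1.3]
grip_width: 27.3
grasp_force: 45.2
```

```bash

python3 - <<'E'
from h import *
to([574,293,149.5]);o=manip.get_obs();print(R.from_euler('xyz',o['ee_rot']).inv().apply(o['contact_force']),R.from_euler('xyz',o['ee_rot']).inv().apply(o['moment']))
s=snap('wrist');save(s,'w6')
E
```

```text
t 9.5 pos [572.2 295.2 149.1] rot [-147.6   -0.3 -168. ] q [ 0.64  0.67  1.36 -0.51  1.4  -0.98] F [-1.1 -5.7  1.3] grip 27.3 45.183618664741516
need [-1.3 -2.3  1. ]
[ 2.29034441 -5.19576644  1.79408033] [0.42755804 0.52873899 0.47115014]
```

View pics/w6.png

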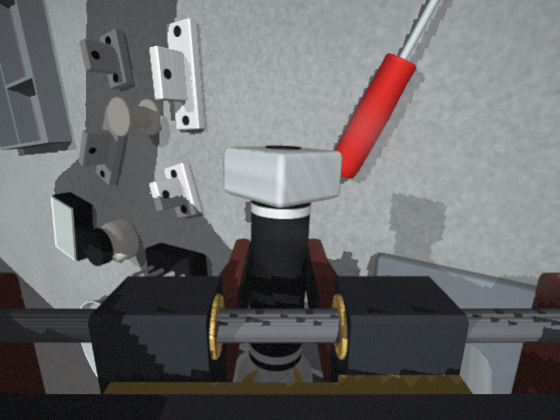

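play_rows(
  rows=[
    [[0,0,0,0,0,0,0.6],[0,0,0,0,0,0,0.6],[0,0,0,0,0,0,0.6],[0,0,0,-8,0,0,0.6],[0,0,0,-8,0,0,0.6],[0,0,0,-8,0,0,0.6],[0,0,0,-8,0,0,0.6],[0,0,0,-8,0,0,0.6]],
  ],
  newtons=8,
)

```text
time: 10.35
ee_pos: [575.8, 294.4, 153.6]
ee_rot: [2.996, 0.006, -2.934]
contact_force: [-1.0, 0.7, -1.2]
grip_width: 70.3
grasp_force: 0.0
```

play_rows(
  rows=[
    [[0,0,0,-8,0,0,0.6],[0,0,0,-8,0,0,0.6],[0,0,0,-8,0,0,0.6],[0,0,0,-8,0,0,0.6],[0,0,0,-8,0,0,0.6],[0,0,0,-8,0,0,0.6],[0,0,0,-8,0,0,0.6],[0,0,0,0,0,0,0.6]],
  ],
)

```text
time: 11.15
ee_pos: [574.8, 291.6, 147.9]
ee_rot: [2.022, -0.005, -2.938]
contact_force: [-0.3, 0.2, -0.6]
grip_width: 70.4
grasp_force: 0.0
```

```bash

python3 - <<'E'
from h import *
to([573,293.5,150])
s=snap('wrist');save(s,'w7')
g=cv2.cvtColor(s['color'],cv2.COLOR_BGR2GRAY)
for v in(219,231,243): 
    x=[u for u in range(235,325) if g[v,u]<45]; print(v,x[0],x[-1])
E
```

```text
t 11.2 pos [574.8 291.6 147.9] rot [ 115.9   -0.3 -168.4] q [-0.15  0.78  1.62  1.01  1.46 -2.45] F [-0.3  0.2 -0.6] grip 70.4 0.0
need [1.3 2.8 1.1]
219 244 300
231 244 324
243 245 324
```

View pics/w7.png

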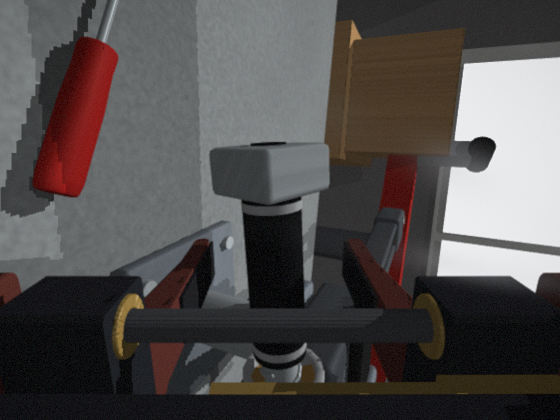

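The barrel (centre about 272–280) lies between the open fingers. Regripping for the final stroke.

play_rows(
  rows=[
    [[0,0,0.5,0,0,0,-1],[0,0,0,0,0,0,-1],[0,0,0,0,0,0,-1],[0,0,0,0,0,0,-1],[0,0,0,0,0,0,-1],[0,0,0,0,0,0,-1],[0,0,0,0,0,0,-1]],
  ],
  newtons=10,
)

```text
time: 11.9
ee_pos: [573.8, 294.5, 150.5]
ee_rot: [2.026, -0.001, -2.933]
contact_force: [-0.9, -1.6, -2.7]
grip_width: 27.8
grasp_force: 10.0
```

play_rows(
  rows=[
    [[0,0,0,0,0,0,-1],[0,0,0,0,0,0,-1],[0.5,0,0,8,0,0,-1],[0.5,0,0,8,0,0,-1],[0.5,0,0,8,0,0,-1],[0.5,0,0,8,0,0,-1],[0.5,0,0,8,0,0,-1],[0.5,0,0,8,0,0,-1]],
  ],
  newtons=45,
)

```text
time: 12.7
ee_pos: [570.8, 293.3, 151.3]
ee_rot: [2.867, -0.0, -2.935]
contact_force: [-4.1, -2.6, -6.7]
grip_width: 27.1
grasp_force: 45.0
```

play_rows(
  rows=[
    [[0.5,0,0,8,0,0,-1],[0.5,0,0,8,0,0,-1],[0.5,0,0,8,0,0,-1],[0.5,0,0,8,0,0,-1],[0,0,0,0,0,0,-1]],
  ],
)

```text
time: 13.2
ee_pos: [567.7, 294.8, 150.0]
ee_rot: [-2.857, -0.003, -2.93]
contact_force: [3.0, -7.4, 0.0]
grip_width: 27.4
grasp_force: 45.4
```

```bash

python3 - <<'E'
from h import *
to([569,292.5,149.5]);o=manip.get_obs();print(R.from_euler('xyz',o['ee_rot']).inv().apply(o['contact_force']),R.from_euler('xyz',o['ee_rot']).inv().apply(o['moment']))
E
```

```text
t 13.2 pos [567.7 294.8 150. ] rot [-163.7   -0.2 -167.9] q [ 0.52  0.56  1.45 -0.29  1.24 -1.15] F [ 3.  -7.4  0. ] grip 27.4 45.413886308670044
need [-0.8 -2.3  1.2]
[-1.33297353 -7.55485439  2.16308036] [1.02827936 0.08814654 0.68508556]
```

play_rows(
  rows=[
    [[0.5,0,0,8,0,0,-1],[0.5,0,0,8,0,0,-1],[2,0,0,0,0,0,-1],[2,0,0,0,0,0,-1],[2,0,0,0,0,0,-1],[0,0,0,0,0,0,-1]],
  ],
)

```text
time: 13.8
ee_pos: [561.8, 291.7, 150.5]
ee_rot: [-2.586, -0.002, -2.935]
contact_force: [1.7, -1.5, -3.2]
grip_width: 26.9
grasp_force: 45.0
```

play_rows(
  rows=[
    [[6,0,0,0,0,0,-1],[6,0,0,0,0,0,-1],[6,0,0,0,0,0,-1],[6,0,0,0,0,0,-1],[6,0,0,0,0,0,-1],[6,0,0,0,0,0,-1],[6,0,0,0,0,0,-1],[6,0,0,0,0,0,-1]],
  ],
)

```text
time: 14.6
ee_pos: [514.8, 282.4, 151.1]
ee_rot: [-2.583, 0.0, -2.933]
contact_force: [0.0, 0.4, -2.3]
grip_width: 27.1
grasp_force: 45.0
```

play_rows(
  rows=[
    [[8,0,0,0,0,0,-1],[8,0,0,0,0,0,-1],[8,0,0,0,0,0,-1],[0,0,0,0,0,0,-1]],
  ],
)

```text
time: 15.0
ee_pos: [490.6, 276.9, 150.9]
ee_rot: [-2.583, -0.001, -2.933]
contact_force: [-0.3, -0.6, -1.8]
grip_width: 27.1
grasp_force: 45.0
```

```bash

python3 - <<'E'
from h import *
to([569,292.5,149.5])
s=snap('wrist');save(s,'w8')
a=snap('scene');save(a,'scene1');b=snap('side');save(b,'side1')
m=np.zeros((600,800,3),np.uint8)
m[:300,:400]=cv2.resize(s['color'],(400,300));m[:300,400:]=cv2.resize(b['color'][60:210,150:350],(400,300))
m[300:]=cv2.resize(a['color'][150:320,90:450],(800,378),interpolation=3)[:300]
cv2.imwrite('pics/m1.png',m)
E
```

```text
t 15.0 pos [490.6 276.9 150.9] rot [-1.480e+02 -1.000e-01 -1.681e+02] q [ 0.69  0.57  1.54 -0.5   1.34 -0.89] F [-0.3 -0.6 -1.8] grip 27.1 44.952290654182434
need [-79.9  -0.1   1.6]
```

View pics/m1.png

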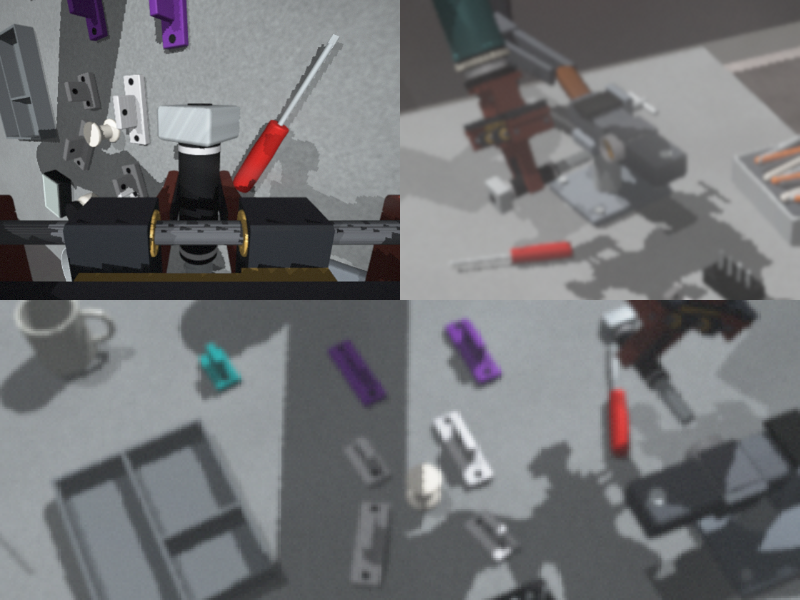

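Stabiliser is fully out and held. In the composite, the purple and turquoise decoys are at left and centre, and the tote shows its long compartment on the far (-y) side. I'll level the tool, lift, and travel to above the tote.

play_rows(
  rows=[
    [[0,0,0,-8,0,0,-1],[0,0,0,-8,0,0,-1],[0,0,0,-8,0,0,-1],[0,0,0,-8,0,0,-1],[0,0,-25,0,0,0,-1],[0,0,-25,0,0,0,-1],[0,0,-25,0,0,0,-1],[0,0,-25,0,0,0,-1]],
  ],
)

```text
time: 15.95
ee_pos: [492.3, 276.5, 252.0]
ee_rot: [-3.141, -0.0, -2.934]
contact_force: [0.8, -0.6, -2.5]
grip_width: 26.9
grasp_force: 45.0
```

```bash

python3 - <<'E'
from h import *
to([490,-250,250])
E
```

```text
t 15.9 pos [492.3 276.5 252. ] rot [-179.9   -0.  -168.1] q [ 0.39  0.3   1.57 -0.    1.27 -1.39] F [ 0.8 -0.6 -2.5] grip 26.9 44.950318336486816
need [ 110.7 -514.8    2.5]
```

play_rows(
  rows=[
    [[1,-30,0,0,0,0,-1],[1,-46,0,0,0,0,-1],[1,-46,0,0,0,0,-1],[1,-46,0,0,0,0,-1],[1,-46,0,0,0,0,-1],[1,-46,0,0,0,0,-1],[1,-46,0,0,0,0,-1],[1,-46,0,0,0,0,-1]],
  ],
)

```text
time: 16.75
ee_pos: [556.9, -71.2, 251.1]
ee_rot: [-3.141, -0.0, -2.934]
contact_force: [1.1, -0.1, -1.7]
grip_width: 27.2
grasp_force: 45.0
```

play_rows(
  rows=[
    [[1,-46,0,0,0,0,-1],[1,-46,0,0,0,0,-1],[1,-46,0,0,0,0,-1],[1,-46,0,0,0,0,-1],[1,-46,0,0,0,0,-1],[0,-14,0,0,0,0,-1],[0,0,0,0,0,0,-1],[0,0,0,0,0,0,-1]],
  ],
)

```text
time: 17.55
ee_pos: [601.8, -307.5, 250.5]
ee_rot: [3.14, -0.001, -2.934]
contact_force: [0.5, 0.7, -2.3]
grip_width: 27.0
grasp_force: 45.0
```

```bash

python3 - <<'E'
from h import *
to([557,-328,250])
s=snap('wrist');save(s,'w9')
E
```

```text
t 17.6 pos [ 601.8 -307.5  250.5] rot [ 1.799e+02 -1.000e-01 -1.681e+02] q [-0.57  0.46  1.32  0.    1.36 -2.35] F [ 0.5  0.7 -2.3] grip 27.0 44.95028078556061
need [ 48.1 -10.8   0.5]
```

View pics/w9.png

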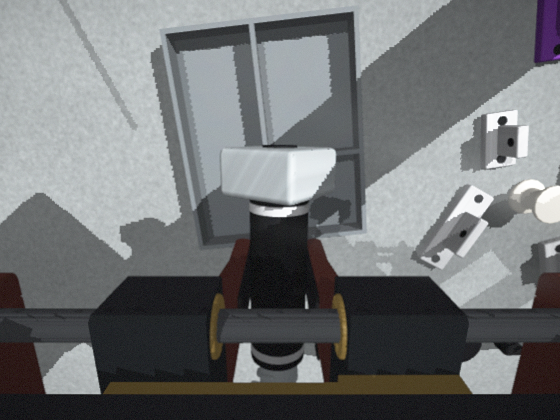

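In the wrist view the tote's rim corners are (161,30), (355,11), (366,231) and (201,248). The long divider runs from (251,22). The long compartment is on the left, and medium/small are on the right, with a divider near v=155.

```bash

python3 - <<'E'
from h import *
np.set_printoptions(precision=1,suppress=True)
s=load('w9');a=load('scene0');b=load('side0')
C=[onz(s,*p,35) for p in[(161,30),(355,11),(366,231),(201,248)]]
for c in C:print(c)
e=lambda i,j:C[j]-C[i]
for i,j in((0,1),(1,2),(2,3),(3,0)):
    v=e(i,j);print(np.linalg.norm(v),np.degrees(np.arctan2(v[1],v[0])))
print('c',np.mean(C,0))
print('div',onz(s,251,22,35),onz(s,340,153,35))
for c,p in zip(C,[(161,30),(355,11),(366,231),(201,248)]): print('scene',proj(a,c),'side',proj(b,c))
# height check of corners with scene0/side0 refined
for n,p,q,r in [('T',(355,11),(180,207),(265,323)),('L',(161,30),(114,238),(334,378)),('R',(366,231),(214,269),(334,273)),('B',(201,248),(138,304),(395,320))]: print(n,tri([(s,*p),(b,*r)]))
E
```

```text
[ 468.4 -456.6   35. ]
[ 411.8 -270.6   35. ]
[ 631.6 -196.    35. ]
[ 693.1 -383.2   35. ]
194.51063244923833 106.93566642920415
232.16798883451386 18.734345322047716
197.074958417814 -71.81886598479487
236.38529819950114 -161.90822022148083
c [ 551.3 -326.6   35. ]
div [ 442.8 -369.5   35. ] [ 549.8 -249.4   35. ]
scene [112.  230.5] side [324.1 377.5]
scene [178.7 203.5] side [263.8 321.2]
scene [211.9 268.1] side [331.2 269.5]
scene [139.1 303.4] side [393.8 315.2]
T (array([ 412.1, -271.6,   31.1]), [np.float64(2.200926483523252), np.float64(2.200926483523105)])
L (array([ 477.3, -461.7,   36. ]), [np.float64(10.2942537674752), np.float64(10.294253767475213)])
R (array([ 642.1, -188.3,    9.3]), [np.float64(3.4049111145125712), np.float64(3.4049111145126343)])
B (array([ 699.4, -385.8,   17.6]), [np.float64(1.5965369654398143), np.float64(1.596536965439818)])
```

Tote check: rim sides measure 195×234 (200×240 expected), divider offsets fit, centre is (552,-327) and yaw is 18.3°. Moving over the long compartment.

play_rows(
  rows=[
    [[0,0,0,0,0,-6.2,-1],[25,-18,0,0,0,0,-1],[25,-18,0,0,0,0,-1],[25,-18,0,0,0,0,-1],[0,0,40,0,0,0,-1],[0,0,40,0,0,0,-1],[0,0,40,0,0,0,-1],[0,0,40,0,0,0,-1]],
  ],
)

```text
time: 18.4
ee_pos: [548.1, -381.0, 90.4]
ee_rot: [-3.141, 0.0, -2.823]
contact_force: [0.2, 0.0, -2.7]
grip_width: 27.2
grasp_force: 44.9
```

```bash

python3 - <<'E'
from h import *
to([547.6,-382.4,33])
s=snap('wrist');save(s,'w10')
E
```

```text
t 18.4 pos [ 548.1 -381.    90.4] rot [-180.     0.  -161.8] q [-0.71  0.6   1.5   0.    1.04 -2.6 ] F [ 0.2  0.  -2.7] grip 27.2 44.94848370552063
need [ 1.  -1.2 57.4]
```

play_rows(
  rows=[
    [[0,0,12,0,0,0,-1],[0,0,12,0,0,0,-1],[0,0,12,0,0,0,-1],[0,0,8,0,0,0,-1],[0,0,6,0,0,0,-1],[0,0,2,0,0,0,-1],[0,0,0,0,0,0,-1]],
  ],
)

```text
time: 19.15
ee_pos: [547.9, -383.3, 39.0]
ee_rot: [-3.142, -0.0, -2.826]
contact_force: [-0.5, -0.9, -1.9]
grip_width: 26.8
grasp_force: 44.9
```

play_rows(
  rows=[
    [[0,0,2,0,0,0,-1],[0,0,2,0,0,0,-1],[0,0,1,0,0,0,-1],[0,0,1,0,0,0,-1],[0,0,0,0,0,0,-1]],
  ],
)

```text
time: 19.65
ee_pos: [549.6, -383.2, 34.6]
ee_rot: [-3.14, 0.003, -2.826]
contact_force: [2.5, 3.9, 8.0]
grip_width: 27.5
grasp_force: 45.0
```

play_rows(
  rows=[
    [[0,0,-0.5,0,0,0,-0.2],[0,0,0,0,0,0,-0.1],[0,0,0,0,0,0,0],[0,0,0,0,0,0,0],[0,0,0,0,0,0,0],[0,0,0,0,0,0,0],[0,0,-15,0,0,0,0],[0,0,-20,0,0,0,0]],
  ],
  newtons=10,
)

```text
time: 20.45
ee_pos: [547.4, -382.9, 68.6]
ee_rot: [3.14, -0.001, -2.825]
contact_force: [0.2, 0.2, -0.1]
grip_width: 43.7
grasp_force: 0.0
```

play_rows(
  rows=[
    [[0,0,-40,0,0,0,0.5],[-20,20,-40,0,0,0,1],[-30,40,-40,0,0,0,1],[-30,40,-40,0,0,0,1],[0,40,-20,0,0,0,1],[0,0,0,0,0,0,1],[0,0,0,0,0,0,1]],
  ],
)

```text
time: 21.15
ee_pos: [573.9, -245.8, 232.8]
ee_rot: [-3.139, 0.002, -2.824]
contact_force: [0.7, -0.9, 0.1]
grip_width: 87.3
grasp_force: 0.0
```

```bash

python3 - <<'E'
from h import *
to([550,-100,250])
s=snap('wrist');save(s,'w11');a=snap('scene');save(a,'scene2')
m=np.zeros((600,800,3),np.uint8)
m[:300,:400]=cv2.resize(s['color'],(400,300))
b=snap('side');save(b,'side2')
m[:300,400:]=cv2.resize(b['color'][240:390,220:420],(400,300),interpolation=2)
c=a['color'][195:320,100:340];m[300:,:576]=cv2.resize(c,(576,300),interpolation=2)
cv2.imwrite('pics/m2.png',m)
E
```

```text
t 21.1 pos [ 573.9 -245.8  232.8] rot [-1.798e+02  1.000e-01 -1.618e+02] q [-0.51  0.4   1.47 -0.    1.27 -2.4 ] F [ 0.7 -0.9  0.1] grip 87.3 0.0
need [-22.9 145.9 -17.5]
```

View pics/m2.png

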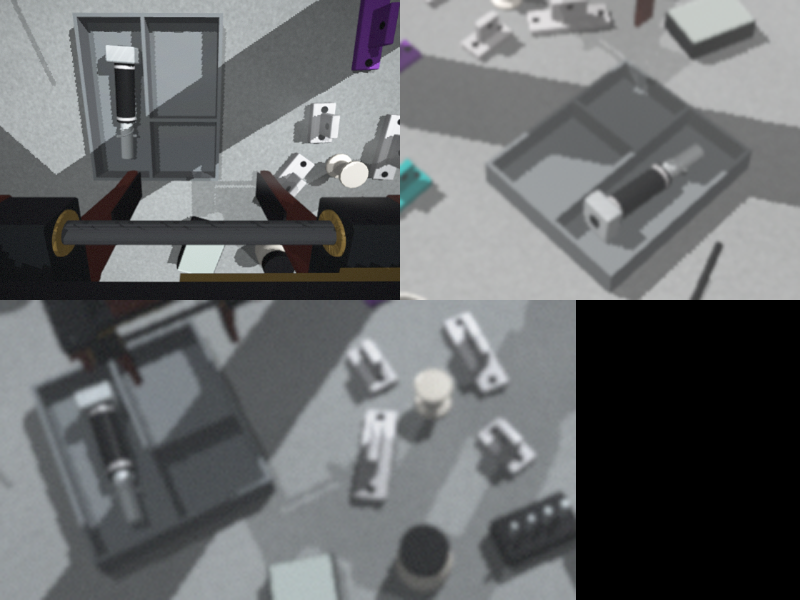

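The stabiliser lies flat in the long compartment and the fittings are still where they were. I'll rise above the fittings for one overview.

play_rows(
  rows=[
    [[0,0,-10,0,0,6,1],[0,0,-10,0,0,6,1],[0,0,-10,0,0,6.2,1],[-14,46,-8,0,0,0,1],[-14,46,-8,0,0,0,1],[-14,46,-8,0,0,0,1],[-14,46,-8,0,0,0,1],[-10,42,-5,0,0,0,1]],
  ],
)

```text
time: 22.1
ee_pos: [640.7, -19.4, 297.4]
ee_rot: [-3.142, -0.0, 3.139]
contact_force: [0.9, -0.2, -0.6]
grip_width: 87.8
grasp_force: 0.0
```

play_rows(
  rows=[
    [[0,0,0,0,0,0,1],[0,0,0,0,0,0,1]],
  ],
)

```text
time: 22.3
ee_pos: [639.9, -20.3, 296.9]
ee_rot: [-3.141, -0.002, 3.141]
contact_force: [-0.7, -0.4, -0.5]
grip_width: 87.8
grasp_force: 0.0
```

```bash
cat >> h.py <<'E'
def spots(s,c,rad=95,area=(6,90),z=12,thr=25):
    """dark small blobs (bolt holes) near world point c on plane z"""
    g=cv2.cvtColor(s['color'],cv2.COLOR_BGR2GRAY)
    bh=cv2.morphologyEx(g,cv2.MORPH_BLACKHAT,np.ones((13,13),np.uint8))
    n,l,st,ce=cv2.connectedComponentsWithStats((bh>thr).astype(np.uint8))
    for i in range(1,n):
        if area[0]<=st[i,4]<=area[1]:
            p=onz(s,*ce[i],z)
            if np.linalg.norm(p[:2]-c)<rad: print(' spot',ce[i].round(1),st[i,4],p[:2].round(1),int(g[int(ce[i][1]),int(ce[i][0])]))
E
python3 - <<'E'
from h import *
to([640,-20,300])
s=snap('wrist');save(s,'w12')
a=load('scene2')
for n,c in(('brN',(619,-79)),('brF',(503,64)),('clF',(504,-61)),('clN',onz(a,310,256,12)[:2])):
    print(n,c,proj(s,[*c,12]));spots(s,np.array(c),60)
E
```

```text
t 22.3 pos [639.9 -20.3 296.9] rot [-1.8e+02 -1.0e-01  1.8e+02] q [-0.14  0.38  1.34 -0.    1.42 -1.71] F [-0.7 -0.4 -0.5] grip 87.8 0.0
need [-0.1  0.3 -3.1]
brN (619, -79) [235.0476515  161.27797629]
 spot [244.5 122.6] 79 [569.5 -65.1] 33
 spot [274.5 148.3] 6 [602.1 -26.6] 80
brF (503, 64) [347.86557188  66.87643999]
 spot [316.5  73.5] 20 [510.6  25.6] 115
 spot [354.2 101.1] 81 [543.1  74.2] 52
 spot [325.1 106.8] 13 [550.   37.7] 89
clF (504, -61) [246.38169738  67.74792473]
 spot [232.9  52.3] 16 [486.5 -76.9] 201
 spot [259.3  77.8] 13 [515.6 -45.2] 174
 spot [227.6  97.9] 37 [539.2 -85.5] 77
clN [634.13249278  69.88083249] [346.67055257 172.64038804]
 spot [319.7 180.3] 35 [644.6  34.1] 79
 spot [341.5 192.3] 53 [661.1  64.4] 77
 spot [329.4 195.7] 34 [665.8  48.1] 80
```

```bash
python3 - <<'E'
from h import *
c=load('w12')['color'][30:225,200:400];f=4
c=cv2.resize(c,None,fx=3,fy=3,interpolation=2)
for i in range(0,200,20): cv2.putText(c,str(200+i),(i*3,8),0,.32,(0,0,255),1);cv2.line(c,(i*3,9),(i*3,14),(0,0,255),1)
for i in range(0,195,20): cv2.putText(c,str(30+i),(0,i*3+4),0,.32,(0,0,255),1)
cv2.imwrite('pics/w12c.png',c)
E
```

```text
(no output)
```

View pics/w12c.png

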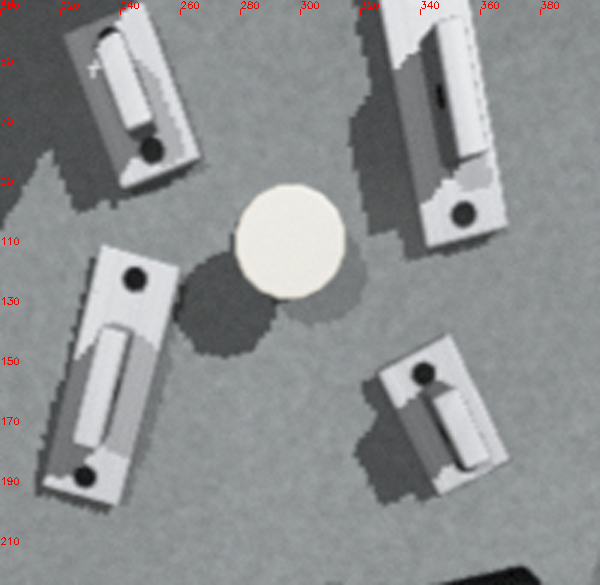

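All four fittings are clear, with holes, foot corners and web tops readable. bracketN holes are at (245,123) and (228,189). bracketF's hole is at (355,101). The clamp webs are at (354,173) and (242,57).

```bash
python3 - <<'E'
from h import *
np.set_printoptions(precision=1,suppress=True)
s=load('w12');P=lambda x,y,z:onz(s,200+x/3,30+y/3,z)[:2]
def yw(p,q):
    d=q-p;return np.degrees(np.arctan2(d[1],d[0])),np.linalg.norm(d)
h=[P(135,278,12),P(84,476,12)];print('brN holes mid',(h[0]+h[1])/2,yw(*h),'web',P(101,386,46),yw(P(115,328,46),P(87,443,46)))
f=[P(378,372,12),P(448,335,12),P(510,460,12),P(443,494,12)];print('clN foot',np.mean(f,0),yw(f[1],f[2]),yw(f[0],f[3]),'web',P(461,430,46),yw(P(446,392,46),P(473,463,46)))
print('brF web',P(461,85,46),yw(P(452,20,46),P(468,152,46)),'hole',P(464,213,12))
print('clF web',P(125,82,46),yw(P(108,37,46),P(142,127,46)),'hole',P(152,149,12),P(109,37,12))
print('spool',P(290,240,45))
E
```

```text
brN holes mid [612.8 -77.2] (np.float64(-16.357425948737507), np.float64(90.24009916357686)) web [611.6 -76. ] (np.float64(-15.699853982378535), np.float64(48.28687273191893))
clN foot [629.   71.9] (np.float64(29.42745303258519), np.float64(63.39685546982036)) (np.float64(29.985530614980146), np.float64(63.44129343659861)) web [629.6  71.3] (np.float64(23.735128561801517), np.float64(32.05616681771532))
brF web [499.1  63.2] (np.float64(10.902514704897449), np.float64(46.52560672982138)) hole [543.   74.9]
clF web [498.  -62.9] (np.float64(20.855525850789242), np.float64(33.28478168309285)) hole [517.8 -56. ] [475.5 -72.4]
spool [554.8  -0.1]
```

Heights and sizes agree: hole spacing 90, webs 48 and 33, foot and web centres coincident. Moving to the first bracket.

play_rows(
  rows=[
    [[0,0,20,0,0,8.1,0],[0,0,20,0,0,8.1,0],[5,-30,30,0,0,0,0],[5.7,-31.6,30,0,0,0,0],[0,0,40,0,0,0,0],[0,0,40,0,0,0,0],[0,0,10,0,0,0,0],[0,0,0,0,0,0,0]],
  ],
)

```text
time: 23.15
ee_pos: [610.4, -77.5, 106.2]
ee_rot: [-3.141, -0.004, 2.855]
contact_force: [-0.3, 0.2, -0.3]
grip_width: 43.8
grasp_force: 0.0
```

```bash
python3 - <<'E'
from h import *
to([612.5,-76.5,51])
s=snap('wrist');save(s,'w13')
print(proj(s,[612.5,-76.5,46]));spots(s,np.array([590,-70]),70,(20,400))
E
```

```text
t 23.1 pos [610.4 -77.5 106.2] rot [-180.    -0.3  163.6] q [-0.24  0.53  1.61 -0.    1.01 -1.52] F [-0.3  0.2 -0.3] grip 43.8 0.0
need [-2.   1.5 55.2]
[282.89576588 236.45559511]
 spot [329.5 125.1] 105 [552.9 -24.1] 95
 spot [239.5 132.4] 44 [539.6 -87.4] 87
 spot [255.2 187.6] 337 [581.3 -88.7] 87
 spot [361.4 156.6] 20 [581.2  -7.1] 98
 spot [307.5 166. ] 63 [576.7 -46.8] 63
 spot [281.2 163.4] 202 [569.5 -64.9] 38
 spot [307.2 198.7] 142 [600.7 -53.4] 134
 spot [275.7 202.4] 387 [596.8 -77.1] 230
 spot [290.5 232.7] 27 [623.4 -73. ] 158
 spot [227.1 239.3] 25 [ 614.7 -122.3] 64
 spot [233.4 256. ] 131 [ 629.5 -122. ] 21
 spot [323.  260.2] 180 [653.1 -54.4] 17
 spot [283.3 271.9] 204 [654.  -87.7] 18
```

Hole reads (569.5,-64.9), the same as before. Descending and gripping.

play_rows(
  rows=[
    [[-2,1,25,0,0,0,0],[0,0,20,0,0,0,0],[0,0,10,0,0,0,0],[0,0,0,0,0,0,-1],[0,0,0,0,0,0,-1],[0,0,0,0,0,0,-1],[0,0,0,0,0,0,-1],[0,0,0,0,0,0,-1]],
  ],
  newtons=30,
)

```text
time: 24.0
ee_pos: [614.9, -76.0, 53.8]
ee_rot: [-3.141, 0.001, 2.858]
contact_force: [-0.1, -0.2, 4.1]
grip_width: 12.1
grasp_force: 30.0
```

play_rows(
  rows=[
    [[0,0,0,0,0,0,-1],[0,0,-10,0,0,0,-1],[0,0,-20,0,0,0,-1],[0,0,-40,0,0,0,-1],[0,0,0,0,0,0,-1]],
  ],
)

```text
time: 24.5
ee_pos: [617.6, -76.5, 128.0]
ee_rot: [3.141, 0.008, 2.858]
contact_force: [1.0, -0.2, -0.8]
grip_width: 11.7
grasp_force: 30.0
```

```bash
python3 - <<'E'
from h import *
to([612.5,-76.5,51])
E
```

```text
t 24.5 pos [617.6 -76.5 128. ] rot [180.    0.5 163.7] q [-0.23  0.5   1.59 -0.    1.05 -1.52] F [ 1.  -0.2 -0.8] grip 11.7 29.993045032024384
need [ 5.5 -1.5 77. ]
```

play_rows(
  rows=[
    [[0,0,0,0,0,-6.9,-1],[0,0,0,0,0,-6.9,-1],[0,0,0,0,0,-6.9,-1],[0,0,0,0,0,-6.9,-1],[0,0,0,0,0,-7,-1],[31,-25,0,0,0,0,-1],[31,-25,0,0,0,0,-1],[31,-25,0,0,0,0,-1]],
  ],
)

```text
time: 25.3
ee_pos: [548.4, -176.7, 122.5]
ee_rot: [3.141, -0.001, -2.821]
contact_force: [-0.3, -0.1, -1.5]
grip_width: 11.9
grasp_force: 30.0
```

play_rows(
  rows=[
    [[31,-25,0,0,0,0,-1],[31,-25,0,0,0,0,-1],[31,-24,0,0,0,0,-1],[0,0,0,0,0,0,-1],[0,0,0,0,0,0,-1]],
  ],
)

```text
time: 25.8
ee_pos: [483.9, -276.0, 122.7]
ee_rot: [3.141, -0.0, -2.824]
contact_force: [-0.4, 0.8, -1.7]
grip_width: 11.8
grasp_force: 30.0
```

```bash
python3 - <<'E'
from h import *
to([485.3,-276.4,60])
s=snap('wrist');save(s,'w14')
# check walls: bright rim lines in columns at a few rows
g=cv2.cvtColor(s['color'],cv2.COLOR_BGR2GRAY)
c=np.array([552,-327.]);u=np.array([.949,.314]);v=np.array([-.314,.949])
for n,(a,b) in dict(NW=(-120,100),SW=(-120,-100),dvL=(-117,-5),wallR=(-60,97.5),div=(-60,-5),divm=(-30,-5),wallRm=(-30,97.5)).items():
    p=c+a*u+b*v;print(n,proj(s,[*p,35]).round())
for r in(150,180,210): print(r,g[r,100:480:4].tolist())
E
```

```text
t 25.8 pos [ 483.9 -276.   122.7] rot [ 179.9   -0.  -161.8] q [-0.64  0.43  1.73  0.    0.98 -2.53] F [-0.4  0.8 -1.7] grip 11.8 29.993011951446533
need [-1.2 -0.9 62.7]
NW [322. 124.]
SW [ 35. 125.]
dvL [172. 129.]
wallR [316. 208.]
div [178. 208.]
divm [182. 245.]
wallRm [315. 245.]
150 [142, 140, 144, 143, 145, 141, 144, 144, 143, 143, 145, 144, 143, 125, 82, 81, 81, 115, 149, 92, 96, 95, 119, 118, 140, 147, 147, 149, 146, 148, 145, 150, 148, 151, 151, 150, 146, 139, 175, 174, 181, 175, 176, 180, 180, 177, 179, 180, 186, 183, 185, 183, 107, 62, 105, 153, 143, 174, 174, 171, 179, 179, 174, 172, 177, 167, 166, 166, 169, 167, 169, 169, 165, 149, 103, 102, 102, 101, 103, 99, 98, 100, 98, 102, 103, 101, 95, 99, 95, 95, 96, 90, 92, 91, 95]
180 [140, 141, 133, 145, 145, 144, 141, 89, 51, 49, 55, 79, 140, 145, 145, 143, 129, 70, 145, 145, 93, 96, 74, 56, 56, 82, 84, 81, 83, 82, 81, 79, 81, 85, 80, 148, 150, 153, 238, 240, 240, 237, 240, 240, 239, 237, 238, 237, 240, 239, 242, 238, 195, 45, 125, 149, 143, 176, 172, 174, 104, 97, 96, 97, 92, 93, 95, 92, 91, 94, 93, 94, 97, 93, 98, 99, 94, 96, 102, 95, 98, 93, 97, 96, 95, 91, 91, 95, 94, 93, 95, 97, 95, 93, 96]
210 [77, 178, 195, 212, 202, 206, 220, 213, 212, 216, 215, 217, 221, 213, 193, 109, 57, 55, 55, 147, 116, 93, 95, 52, 55, 69, 81, 78, 80, 80, 81, 78, 82, 80, 81, 125, 148, 135, 148, 225, 146, 139, 105, 140, 146, 150, 151, 181, 222, 239, 240, 238, 106, 48, 70, 75, 72, 98, 98, 91, 95, 94, 97, 98, 95, 95, 94, 97, 94, 98, 97, 96, 90, 100, 96, 93, 97, 94, 97, 94, 98, 91, 92, 94, 93, 95, 89, 94, 93, 92, 95, 94, 92, 93, 94]
```

Walls sit within 2 mm of prediction. Lowering.

play_rows(
  rows=[
    [[-1,0,20,0,0,0,-1],[0,0,20,0,0,0,-1],[0,0,14,0,0,0,-1],[0,0,4,0,0,0,-1],[0,0,2,0,0,0,-1],[0,0,0,0,0,0,-1]],
  ],
)

```text
time: 26.45
ee_pos: [486.1, -274.9, 63.2]
ee_rot: [-3.141, 0.0, -2.821]
contact_force: [0.7, 0.6, -1.5]
grip_width: 11.4
grasp_force: 30.0
```

play_rows(
  rows=[
    [[0,0,2,0,0,0,-1],[0,0,1.5,0,0,0,-1],[0,0,1,0,0,0,-1],[0,0,0,0,0,0,-1]],
  ],
)

```text
time: 26.85
ee_pos: [485.8, -275.7, 58.9]
ee_rot: [-3.141, 0.0, -2.822]
contact_force: [0.1, -0.4, 1.4]
grip_width: 11.5
grasp_force: 30.0
```

play_rows(
  rows=[
    [[0,0,0,0,0,0,-0.45],[0,0,0,0,0,0,-0.45],[0,0,0,0,0,0,-0.45],[0,0,-20,0,0,0,-0.4],[0,0,-30,0,0,0,0],[0,0,-30,0,0,4.2,0],[-12,40,0,0,0,0,0],[-12,40,0,0,0,0,0]],
  ],
)

```text
time: 27.65
ee_pos: [490.4, -192.5, 139.8]
ee_rot: [-3.139, 0.003, -2.898]
contact_force: [-0.2, 0.2, 0.2]
grip_width: 43.9
grasp_force: 0.0
```

play_rows(
  rows=[
    [[-12,41,0,0,0,0,0],[-12,41,0,0,0,0,0],[-12,41,0,0,0,0,0],[-12,41,0,0,0,0,0],[-12,41,0,0,0,0,0],[-11,41,0,0,0,0,0],[0,0,0,0,0,0,0],[0,0,0,0,0,0,0]],
  ],
)

```text
time: 28.45
ee_pos: [498.0, 64.6, 138.4]
ee_rot: [-3.141, -0.0, -2.892]
contact_force: [-0.1, -0.1, 1.1]
grip_width: 44.0
grasp_force: 0.0
```

```bash
python3 - <<'E'
from h import *
to([499,63.5,53])
s=snap('wrist');save(s,'w15');b=snap('side');save(b,'side3');a=snap('scene');save(a,'scene3')
print(proj(s,[499,63.5,46]));spots(s,np.array([475,57]),60,(60,400),thr=40)
u=np.array([np.cos(np.radians(14)),np.sin(np.radians(14)),0])
print('expected',proj(s,np.array([499,63.5,12])-45*u),np.array([499,63.5])-45*u[:2])
# did scene change since scene2 outside arm?
for n in('side','scene'):
    d=cv2.absdiff(load(n+'2')['color'],load(n+'3')['color']).max(2)
    k,l,st,ce=cv2.connectedComponentsWithStats((d>40).astype(np.uint8))
    print(n,[(ce[i].round().tolist(),int(st[i,4])) for i in range(1,k) if st[i,4]>40])
E
```

```text
t 28.4 pos [498.   64.6 138.4] rot [-180.    -0.  -165.7] q [-0.01  0.35  1.84 -0.    0.96 -1.83] F [-0.1 -0.1  1.1] grip 44.0 0.0
need [-0.7 -1.2 85.4]
[277.67094253 221.06156581]
 spot [252.4 170.5] 353 [471.6  34.5] 71
 spot [277.4 157.7] 154 [456.   52.2] 27
 spot [277.3 188.6] 197 [481.5  58.6] 122
expected [278.0319826  157.03292808] [455.33669232  52.6135147 ]
side [([23.0, 85.0], 7262), ([90.0, 103.0], 9238), ([236.0, 23.0], 2260), ([145.0, 33.0], 624), ([332.0, 58.0], 304), ([193.0, 72.0], 124), ([303.0, 144.0], 11355), ([206.0, 83.0], 45), ([237.0, 193.0], 49), ([275.0, 228.0], 74), ([4.0, 229.0], 45), ([295.0, 238.0], 419), ([318.0, 245.0], 49), ([5.0, 267.0], 289), ([380.0, 276.0], 2974), ([169.0, 257.0], 95), ([120.0, 272.0], 1004), ([56.0, 271.0], 139), ([284.0, 273.0], 607), ([220.0, 306.0], 386), ([287.0, 318.0], 299), ([183.0, 311.0], 115), ([492.0, 363.0], 8184), ([360.0, 318.0], 55), ([323.0, 319.0], 44), ([300.0, 327.0], 185), ([373.0, 327.0], 52), ([413.0, 354.0], 697), ([114.0, 363.0], 369), ([184.0, 369.0], 266), ([144.0, 380.0], 62)]
scene [([280.0, 7.0], 47), ([271.0, 21.0], 81), ([83.0, 24.0], 99), ([335.0, 28.0], 194), ([163.0, 48.0], 1151), ([71.0, 46.0], 205), ([127.0, 42.0], 75), ([89.0, 50.0], 211), ([103.0, 64.0], 984), ([307.0, 116.0], 7740), ([271.0, 59.0], 41), ([155.0, 152.0], 7260), ([195.0, 125.0], 136), ([221.0, 163.0], 73), ([217.0, 185.0], 220), ([196.0, 318.0], 3947), ([177.0, 221.0], 210), ([271.0, 254.0], 760), ([172.0, 237.0], 80), ([244.0, 262.0], 50), ([232.0, 282.0], 446), ([154.0, 275.0], 118), ([144.0, 290.0], 85), ([243.0, 305.0], 83), ([108.0, 312.0], 583), ([73.0, 372.0], 7316)]
```

Bracket hole is where expected (within 1 mm). Gripping.

play_rows(
  rows=[
    [[-1,-1,30,0,0,0,0],[0,0,30,0,0,0,0],[0,0,20,0,0,0,0],[0,0,6,0,0,0,0],[0,0,0,0,0,0,-1],[0,0,0,0,0,0,-1],[0,0,0,0,0,0,-1],[0,0,0,0,0,0,-1]],
  ],
  newtons=30,
)

```text
time: 29.4
ee_pos: [500.2, 63.1, 53.4]
ee_rot: [-3.141, 0.002, -2.895]
contact_force: [-0.5, 0.1, -0.0]
grip_width: 15.2
grasp_force: 0.0
```

play_rows(
  rows=[
    [[0,0,0,0,0,0,-1],[0,0,-10,0,0,0,-1],[0,0,-30,0,0,0,-1],[0,0,-40,0,0,-4.2,-1],[12,-41,0,0,0,0,-1],[12,-41,0,0,0,0,-1],[12,-41,0,0,0,0,-1],[12,-41,0,0,0,0,-1]],
  ],
)

```text
time: 30.2
ee_pos: [505.1, -109.0, 133.3]
ee_rot: [-3.141, 0.0, -2.821]
contact_force: [1.1, 1.0, -2.7]
grip_width: 11.9
grasp_force: 29.9
```

```bash
python3 - <<'E'
from h import *
to([499.7,-320,60])
E
```

```text
t 30.2 pos [ 505.1 -109.   133.3] rot [-180.     0.  -161.6] q [-0.35  0.37  1.81 -0.    0.96 -2.24] F [ 1.1  1.  -2.7] grip 11.9 29.867192208766937
need [  71.6 -198.5   73.4]
```

play_rows(
  rows=[
    [[14,-40,0,0,0,0,-1],[14,-40,0,0,0,0,-1],[14,-40,0,0,0,0,-1],[14,-40,0,0,0,0,-1],[15,-38,0,0,0,0,-1],[0,0,0,0,0,0,-1],[0,0,0,0,0,0,-1]],
  ],
)

```text
time: 30.9
ee_pos: [499.6, -318.4, 132.7]
ee_rot: [3.141, -0.0, -2.824]
contact_force: [0.2, 0.1, -3.0]
grip_width: 11.8
grasp_force: 29.9
```

```bash
python3 - <<'E'
from h import *
to([499.7,-320,60])
s=snap('wrist');save(s,'w16')
g=cv2.cvtColor(s['color'],cv2.COLOR_BGR2GRAY)
c=np.array([552,-327.]);u=np.array([.949,.314]);v=np.array([-.314,.949])
for n,(a,b,z) in dict(brk1=(-78,69.6,51),brk1L=(-105,51.6,17),wallRm=(-60,97.5,35),div=(-60,-5,35)).items():
    p=c+a*u+b*v;print(n,proj(s,[*p,z]).round())
for r in(165,195): print(r,g[r,180:440:4].tolist())
E
```

```text
t 30.9 pos [ 499.6 -318.4  132.7] rot [ 180.    -0.  -161.8] q [-0.68  0.46  1.64  0.    1.03 -2.57] F [ 0.2  0.1 -3. ] grip 11.8 29.939061999320984
need [ 0.4 -1.6 72.7]
brk1 [342. 183.]
brk1L [313. 141.]
wallRm [373. 202.]
div [241. 202.]
165 [144, 145, 144, 143, 146, 141, 144, 143, 107, 78, 81, 78, 81, 78, 144, 144, 94, 136, 236, 235, 239, 233, 236, 166, 34, 40, 84, 234, 238, 236, 240, 236, 239, 165, 238, 239, 236, 241, 238, 237, 234, 238, 240, 131, 81, 79, 60, 56, 58, 145, 146, 173, 170, 165, 167, 165, 159, 119, 101, 103, 100, 96, 102, 100, 96]
195 [204, 213, 214, 209, 215, 216, 215, 118, 116, 116, 106, 64, 63, 48, 77, 76, 79, 112, 236, 236, 239, 232, 236, 236, 236, 233, 235, 233, 236, 236, 238, 234, 231, 91, 97, 91, 136, 84, 117, 231, 236, 237, 238, 123, 81, 78, 53, 53, 117, 142, 91, 92, 93, 88, 94, 93, 93, 96, 93, 95, 93, 97, 92, 97, 96]
```

play_rows(
  rows=[
    [[0,-1.5,25,0,0,0,-1],[0,0,25,0,0,0,-1],[0,0,14,0,0,0,-1],[0,0,4,0,0,0,-1],[0,0,2,0,0,0,-1],[0,0,1.5,0,0,0,-1],[0,0,1,0,0,0,-1],[0,0,0,0,0,0,-1]],
  ],
)

```text
time: 31.75
ee_pos: [501.0, -319.6, 60.6]
ee_rot: [-3.141, 0.001, -2.822]
contact_force: [-0.9, -0.5, -1.7]
grip_width: 11.6
grasp_force: 29.9
```

play_rows(
  rows=[
    [[0,0,1.5,0,0,0,-1],[0,0,1,0,0,0,-1],[0,0,0,0,0,0,-1]],
  ],
)

```text
time: 32.05
ee_pos: [500.8, -319.6, 58.1]
ee_rot: [-3.141, 0.0, -2.822]
contact_force: [-0.9, 0.3, 4.0]
grip_width: 11.5
grasp_force: 29.9
```

play_rows(
  rows=[
    [[0,0,0,0,0,0,-0.45],[0,0,0,0,0,0,-0.45],[0,0,0,0,0,0,-0.45],[0,0,-20,0,0,0,-0.4],[0,0,-30,0,0,0,0],[0,0,-30,0,0,-2.7,0],[-15,40,0,0,0,0,0],[-15,40,0,0,0,0,0]],
  ],
)

```text
time: 32.85
ee_pos: [501.0, -234.5, 138.7]
ee_rot: [-3.139, 0.002, -2.777]
contact_force: [-1.1, 1.0, -1.2]
grip_width: 43.9
grasp_force: 0.0
```

play_rows(
  rows=[
    [[-15,40,0,0,0,0,0],[-15,40,0,0,0,0,0],[-15,40,0,0,0,0,0],[-14,40,0,0,0,0,0],[0,0,0,0,0,0,0],[0,0,0,0,0,0,0]],
  ],
)

```text
time: 33.45
ee_pos: [497.7, -62.7, 137.5]
ee_rot: [-3.141, -0.0, -2.772]
contact_force: [0.2, -0.4, -0.6]
grip_width: 43.8
grasp_force: 0.0
```

```bash
python3 - <<'E'
from h import *
to([498,-63.5,53])
s=snap('wrist');save(s,'w17')
print(proj(s,[498,-63.5,46]));spots(s,np.array([485,-66]),60,(40,400),thr=40)
u=np.array([np.cos(np.radians(21)),np.sin(np.radians(21)),0])
print('expected',proj(s,np.array([498,-63.5,12])-22.5*u),np.array([498,-63.5])-22.5*u[:2])
g=cv2.cvtColor(s['color'],cv2.COLOR_BGR2GRAY)
for r in(185,195,205,215): print(r,g[r,220:340:4].tolist())
E
```

```text
t 33.5 pos [497.7 -62.7 137.5] rot [-180.    -0.  -158.8] q [-0.26  0.35  1.84 -0.    0.96 -2.2 ] F [ 0.2 -0.4 -0.6] grip 43.8 0.0
need [ 0.  -0.8 84.5]
[278.00471281 220.66754056]
 spot [277.3 188.1] 280 [481.2 -70.7] 54
 spot [253.1 190.2] 102 [490.4 -89.3] 101
expected [278.14257317 183.14532439] [476.9944404  -71.56327886]
185 [99, 101, 100, 102, 103, 102, 101, 116, 100, 100, 238, 243, 241, 147, 40, 40, 181, 240, 240, 241, 158, 179, 190, 192, 176, 183, 183, 182, 180, 185]
195 [103, 100, 99, 143, 190, 186, 186, 185, 102, 98, 140, 145, 143, 128, 146, 146, 173, 225, 239, 242, 172, 183, 182, 183, 185, 186, 182, 181, 183, 185]
205 [193, 183, 189, 170, 99, 103, 102, 103, 103, 107, 136, 145, 140, 226, 241, 245, 246, 207, 218, 242, 158, 189, 182, 186, 183, 184, 182, 179, 184, 182]
215 [186, 183, 178, 156, 102, 100, 101, 95, 103, 103, 137, 146, 137, 232, 241, 242, 243, 209, 211, 241, 183, 178, 182, 187, 183, 180, 183, 187, 191, 177]
```

The clamp is centred under the gripper (web cols 272–286). Gripping.

play_rows(
  rows=[
    [[0,-0.5,30,0,0,0,0],[0,0,30,0,0,0,0],[0,0,20,0,0,0,0],[0,0,5,0,0,0,0],[0,0,0,0,0,0,-1],[0,0,0,0,0,0,-1],[0,0,0,0,0,0,-1],[0,0,0,0,0,0,-1]],
  ],
  newtons=30,
)

```text
time: 34.3
ee_pos: [498.5, -64.1, 53.4]
ee_rot: [-3.14, 0.001, -2.775]
contact_force: [-0.1, 0.6, 0.7]
grip_width: 15.4
grasp_force: 0.0
```

play_rows(
  rows=[
    [[0,0,0,0,0,0,-1],[0,0,0,0,0,0,-1],[0,0,-10,0,0,0,-1],[0,0,-30,0,0,0,-1],[0,0,-40,0,0,2.7,-1],[0,0,0,0,0,0,-1]],
  ],
)

```text
time: 34.9
ee_pos: [501.0, -64.6, 137.1]
ee_rot: [-3.137, 0.007, -2.823]
contact_force: [1.4, 0.5, -1.6]
grip_width: 11.9
grasp_force: 29.9
```

```bash
python3 - <<'E'
from h import *
c=np.array([552,-327.]);u=np.array([.949,.314]);v=np.array([-.314,.949])
for k in(68,24): print((c+70*u+k*v).round(1))
to([*(c+70*u+68*v),60])
E
```

```text
[ 597.1 -240.5]
[ 610.9 -282.2]
t 34.9 pos [501.  -64.6 137.1] rot [-179.7    0.4 -161.7] q [-0.26  0.35  1.84 -0.    0.95 -2.15] F [ 1.4  0.5 -1.6] grip 11.9 29.881149530410767
need [ -35.6 -196.8   78.3]
```

play_rows(
  rows=[
    [[-7,-39,0,0,0,0,-1],[-7,-39,0,0,0,0,-1],[-7,-39,0,0,0,0,-1],[-7,-40,0,0,0,0,-1],[-8,-40,0,0,0,0,-1],[0,0,0,0,0,0,-1],[0,0,0,0,0,0,-1]],
  ],
)

```text
time: 35.6
ee_pos: [593.4, -239.9, 131.6]
ee_rot: [3.14, -0.001, -2.823]
contact_force: [-0.2, 0.0, -1.0]
grip_width: 11.9
grasp_force: 29.9
```

```bash
python3 - <<'E'
from h import *
to([597.1,-240.5,59])
s=snap('wrist');save(s,'w18')
g=cv2.cvtColor(s['color'],cv2.COLOR_BGR2GRAY)
c=np.array([552,-327.]);u=np.array([.949,.314]);v=np.array([-.314,.949])
for n,(a,b,z) in dict(xdiv=(22.5,20,35),wallR=(22.5,97.5,35),div=(22.5,-5,35)).items():
    p=c+a*u+b*v;print(n,proj(s,[*p,z]).round())
P=proj(s,[*(c+22.5*u+20*v),35]).astype(int)
print('col',P[0],'rows',[int(g[r,P[0]]) for r in range(100,240,3)])
for r in(P[1]+15,): print(r,g[r,120:380:4].tolist())
E
```

```text
t 35.6 pos [ 593.4 -239.9  131.6] rot [ 1.799e+02 -1.000e-01 -1.617e+02] q [-0.49  0.52  1.53  0.    1.09 -2.38] F [-0.2  0.  -1. ] grip 11.9 29.88141417503357
need [-3.4 -1.9 72.6]
xdiv [212. 162.]
wallR [316. 162.]
div [178. 162.]
col 212 rows [117, 173, 206, 254, 253, 253, 253, 253, 219, 86, 176, 255, 252, 238, 65, 101, 99, 101, 73, 82, 97, 100, 66, 66, 78, 100, 101, 98, 100, 97, 99, 103, 99, 100, 99, 94, 97, 97, 99, 98, 96, 97, 95, 100, 99, 98, 97]
177 [101, 167, 244, 250, 230, 247, 232, 176, 144, 143, 101, 100, 99, 101, 98, 85, 57, 60, 66, 65, 92, 100, 98, 100, 102, 101, 103, 101, 101, 101, 98, 99, 100, 99, 103, 101, 102, 98, 100, 102, 101, 99, 101, 99, 102, 100, 101, 101, 65, 100, 87, 108, 116, 117, 119, 117, 120, 121, 122, 119, 116, 113, 117, 117, 117]
```

Cross divider at row ~162 and outer wall at col ~316, as predicted. Lowering the clamp.

play_rows(
  rows=[
    [[-3,-1.5,25,0,0,0,-1],[0,0,25,0,0,0,-1],[0,0,14,0,0,0,-1],[0,0,4,0,0,0,-1],[0,0,2,0,0,0,-1],[0,0,1.5,0,0,0,-1],[0,0,0,0,0,0,-1]],
  ],
)

```text
time: 36.35
ee_pos: [597.8, -240.2, 61.8]
ee_rot: [-3.14, 0.001, -2.822]
contact_force: [-0.5, 1.0, -1.9]
grip_width: 11.5
grasp_force: 29.9
```

play_rows(
  rows=[
    [[0,0,1.5,0,0,0,-1],[0,0,1,0,0,0,-1],[0,0,1,0,0,0,-1],[0,0,0,0,0,0,-1]],
  ],
)

```text
time: 36.75
ee_pos: [597.4, -240.1, 58.1]
ee_rot: [-3.141, 0.0, -2.822]
contact_force: [-1.3, 1.5, 4.9]
grip_width: 11.6
grasp_force: 29.9
```

play_rows(
  rows=[
    [[0,0,0,0,0,0,-0.45],[0,0,0,0,0,0,-0.45],[0,0,0,0,0,0,-0.45],[0,0,-20,0,0,0,-0.4],[0,0,-30,0,0,-5.3,0],[0,0,-30,0,0,-5.4,0],[-22,32,0,0,0,0,0],[-22,32,0,0,0,0,0]],
  ],
)

```text
time: 37.55
ee_pos: [605.7, -163.2, 138.9]
ee_rot: [-3.139, 0.002, -2.637]
contact_force: [-0.9, 0.4, -0.2]
grip_width: 43.4
grasp_force: 0.0
```

play_rows(
  rows=[
    [[-22,32,0,0,0,0,0],[-22,32,0,0,0,0,0],[-23,32,0,0,0,0,0],[-23,32,0,0,0,0,0],[-23,32,0,0,0,0,0],[-22,33,0,0,0,0,0],[0,0,0,0,0,0,0],[0,0,0,0,0,0,0]],
  ],
)

```text
time: 38.35
ee_pos: [628.9, 72.3, 137.2]
ee_rot: [-3.141, -0.001, -2.633]
contact_force: [0.4, -0.9, -0.2]
grip_width: 44.2
grasp_force: 0.0
```

```bash
python3 - <<'E'
from h import *
to([629.3,71.6,53])
s=snap('wrist');save(s,'w19')
spots(s,np.array([610,60]),60,(40,400),thr=40)
u=np.array([np.cos(np.radians(29)),np.sin(np.radians(29)),0])
print('expected',proj(s,np.array([629.3,71.6,12])-20*u),(np.array([629.3,71.6])-20*u[:2]))
g=cv2.cvtColor(s['color'],cv2.COLOR_BGR2GRAY)
for r in(180,190,200,210,220): print(r,g[r,220:340:4].tolist())
E
```

```text
t 38.4 pos [628.9  72.3 137.2] rot [-180.    -0.  -150.8] q [ 0.01  0.51  1.55 -0.    1.09 -2.07] F [ 0.4 -0.9 -0.2] grip 44.2 0.0
need [-0.  -0.7 84.2]
 spot [252.8 182. ] 180 [618.9  41.6] 79
 spot [253.6 236.6] 48 [661.9  65.3] 78
expected [277.82524711 186.33029584] [611.80760586  61.9038076 ]
180 [142, 143, 144, 142, 142, 139, 144, 115, 78, 74, 200, 211, 200, 168, 30, 21, 173, 201, 201, 203, 130, 142, 136, 138, 141, 143, 138, 140, 140, 143]
190 [146, 140, 145, 142, 149, 141, 139, 129, 76, 75, 198, 209, 201, 153, 87, 82, 188, 202, 200, 203, 137, 140, 137, 135, 141, 133, 138, 138, 137, 144]
200 [138, 139, 147, 105, 74, 73, 72, 75, 79, 76, 106, 114, 108, 174, 198, 197, 203, 192, 198, 201, 133, 134, 140, 137, 136, 143, 140, 139, 140, 147]
210 [144, 147, 146, 102, 72, 81, 77, 77, 81, 76, 107, 108, 109, 184, 204, 206, 216, 167, 198, 204, 134, 140, 139, 144, 138, 138, 138, 139, 138, 140]
220 [137, 137, 139, 78, 82, 76, 77, 79, 77, 77, 105, 113, 107, 179, 201, 203, 208, 164, 198, 205, 141, 140, 144, 144, 142, 137, 144, 141, 139, 142]
```

The clamp is centred and aligned (foot cols 260–298, web 272–286). Gripping.

play_rows(
  rows=[
    [[0,-0.5,30,0,0,0,0],[0,0,30,0,0,0,0],[0,0,20,0,0,0,0],[0,0,4.5,0,0,0,0],[0,0,0,0,0,0,-1],[0,0,0,0,0,0,-1],[0,0,0,0,0,0,-1],[0,0,0,0,0,0,-1]],
  ],
  newtons=30,
)

```text
time: 39.2
ee_pos: [630.2, 71.0, 54.1]
ee_rot: [-3.141, 0.002, -2.635]
contact_force: [0.0, -0.3, -0.4]
grip_width: 15.9
grasp_force: 0.0
```

play_rows(
  rows=[
    [[0,0,0,0,0,0,-1],[0,0,0,0,0,0,-1],[0,0,-10,0,0,0,-1],[0,0,-30,0,0,0,-1],[0,0,-40,0,0,5.3,-1],[0,0,0,0,0,5.4,-1]],
  ],
)

```text
time: 39.8
ee_pos: [632.9, 71.2, 138.7]
ee_rot: [-3.139, 0.009, -2.825]
contact_force: [1.4, -0.6, -1.4]
grip_width: 11.5
grasp_force: 29.9
```

```bash
python3 - <<'E'
from h import *
to([610.9,-282.2,59])
E
```

```text
t 39.8 pos [632.9  71.2 138.7] rot [-179.8    0.5 -161.9] q [ 0.    0.51  1.54 -0.    1.08 -1.88] F [ 1.4 -0.6 -1.4] grip 11.5 29.86642688512802
need [ 131.6 -328.8   79.5]
```

play_rows(
  rows=[
    [[16,-41,0,0,0,0,-1],[16,-41,0,0,0,0,-1],[16,-41,0,0,0,0,-1],[16,-41,0,0,0,0,-1],[16,-41,0,0,0,0,-1],[17,-41,0,0,0,0,-1],[17,-41,0,0,0,0,-1],[17,-41,0,0,0,0,-1]],
  ],
)

```text
time: 40.6
ee_pos: [607.4, -283.1, 133.3]
ee_rot: [3.141, -0.0, -2.822]
contact_force: [1.2, -0.4, -1.5]
grip_width: 12.0
grasp_force: 29.9
```

play_rows(
  rows=[
    [[0,0,0,0,0,0,-1],[0,0,0,0,0,0,-1]],
  ],
)

```text
time: 40.8
ee_pos: [607.5, -282.4, 133.0]
ee_rot: [3.141, -0.0, -2.824]
contact_force: [-0.3, -0.1, -0.7]
grip_width: 11.6
grasp_force: 29.9
```

```bash
python3 - <<'E'
from h import *
to([610.9,-282.2,59])
s=snap('wrist');save(s,'w20')
g=cv2.cvtColor(s['color'],cv2.COLOR_BGR2GRAY)
print(proj(s,[597.4,-240.1,51]),proj(s,[591.8,-223,17]),proj(s,[603,-257.2,17]))
for r in(200,215): print(r,g[r,180:400:4].tolist())
E
```

```text
t 40.8 pos [ 607.5 -282.4  133. ] rot [ 180.    -0.  -161.8] q [-0.54  0.56  1.46  0.    1.12 -2.43] F [-0.3 -0.1 -0.7] grip 11.6 29.869039356708527
need [-3.3 -0.9 74. ]
[337.80724967 229.21841066] [351.96743773 215.91833207] [309.15789119 215.86244668]
200 [100, 148, 146, 148, 136, 114, 85, 68, 99, 97, 96, 98, 98, 99, 100, 92, 58, 71, 162, 167, 165, 166, 158, 164, 169, 154, 165, 164, 161, 160, 164, 166, 138, 164, 171, 165, 131, 115, 117, 120, 120, 163, 158, 108, 97, 83, 66, 63, 101, 100, 115, 115, 114, 117, 107]
215 [99, 145, 149, 146, 134, 116, 82, 65, 97, 97, 97, 97, 98, 101, 99, 98, 58, 69, 161, 163, 166, 162, 157, 71, 33, 30, 29, 153, 161, 161, 159, 161, 122, 107, 111, 125, 118, 106, 166, 171, 170, 162, 162, 89, 97, 65, 64, 66, 95, 112, 119, 112, 115, 190, 214]
```

The first clamp is where it was placed (right edge ~350, expected 352). Lowering the second.

play_rows(
  rows=[
    [[-3,-1,25,0,0,0,-1],[0,0,25,0,0,0,-1],[0,0,14,0,0,0,-1],[0,0,4,0,0,0,-1],[0,0,2,0,0,0,-1],[0,0,1.5,0,0,0,-1],[0,0,0,0,0,0,-1]],
  ],
)

```text
time: 41.55
ee_pos: [611.8, -281.6, 62.4]
ee_rot: [-3.14, 0.001, -2.822]
contact_force: [0.1, 0.3, -0.7]
grip_width: 11.6
grasp_force: 29.9
```

play_rows(
  rows=[
    [[0,0,1.5,0,0,0,-1],[0,0,1,0,0,0,-1],[0,0,0,0,0,0,-1]],
  ],
)

```text
time: 41.85
ee_pos: [611.2, -281.5, 59.1]
ee_rot: [-3.141, 0.0, -2.822]
contact_force: [-0.7, -0.6, -0.3]
grip_width: 11.9
grasp_force: 29.9
```

play_rows(
  rows=[
    [[0,0,1,0,0,0,-1],[0,0,0.5,0,0,0,-1],[0,0,0,0,0,0,-1]],
  ],
)

```text
time: 42.15
ee_pos: [611.2, -281.5, 58.8]
ee_rot: [-3.141, 0.0, -2.822]
contact_force: [-2.3, 1.3, 7.1]
grip_width: 12.0
grasp_force: 29.9
```

play_rows(
  rows=[
    [[0,0,0,0,0,0,-0.45],[0,0,0,0,0,0,-0.45],[0,0,0,0,0,0,-0.45],[0,0,-20,0,0,0,-0.4],[0,0,-40,0,0,0,0],[-10,20,-40,0,0,0,0],[-10,20,-40,0,0,0,0],[0,0,-30,0,0,0,0]],
  ],
)

```text
time: 42.95
ee_pos: [618.5, -234.9, 230.1]
ee_rot: [-3.141, 0.002, -2.82]
contact_force: [1.1, 0.4, 0.4]
grip_width: 43.9
grasp_force: 0.0
```

play_rows(
  rows=[
    [[0,0,0,0,0,0,0],[0,0,0,0,0,0,0]],
  ],
)

```text
time: 43.15
ee_pos: [617.9, -237.3, 227.9]
ee_rot: [-3.14, 0.001, -2.822]
contact_force: [0.3, -0.9, -0.4]
grip_width: 43.8
grasp_force: 0.0
```

```bash
python3 - <<'E'
from h import *
np.set_printoptions(precision=1,suppress=True)
to([600,-270,250])
s=snap('wrist');save(s,'w21')
g=cv2.cvtColor(s['color'],cv2.COLOR_BGR2GRAY)
c=np.array([552,-327.]);u=np.array([.949,.314]);v=np.array([-.314,.949])
# rectify the tote plane z=17 (foot tops) to 1px=2mm and measure foot boxes
L=[(-120,100),(120,100),(120,-100),(-120,-100)]
src=np.float32([proj(s,[*(c+a*u+b*v),17]) for a,b in L])
H=cv2.getPerspectiveTransform(src,np.float32([[(a+120)*2,(100-b)*2] for a,b in L]))
w=cv2.warpPerspective(g,H,(480,400))
for a,b in((-47.5,69.6),(-47.5,23.5),(70,68),(70,24)):
    x,y=int((a+120)*2),int((100-b)*2)
    row=w[y-24:y+26:3, x-30] ; colr=w[y+24, max(0,x-130):x+130:8]
    print((a,b),'across',row.tolist(),'\n   along',colr.tolist())
n,l,st,ce=cv2.connectedComponentsWithStats((w<45).astype(np.uint8))
for i in range(1,n):
    if 15<st[i,4]<400: print('dark',(ce[i]/2*[1,-1]+[-120,100]),st[i,4])
E
```

```text
t 43.1 pos [ 617.9 -237.3  227.9] rot [-179.9    0.1 -161.7] q [-0.5  0.5  1.4 -0.   1.3 -2.4] F [ 0.3 -0.9 -0.4] grip 43.8 0.0
need [ 27.3 -25.4 -22.1]
(-47.5, 69.6) across [253, 244, 229, 228, 221, 246, 253, 253, 252, 251, 250, 251, 231, 160, 165, 165, 170] 
   along [0, 0, 0, 0, 0, 251, 250, 251, 250, 251, 252, 170, 172, 170, 172, 170, 170, 170, 169, 170, 170, 169, 169, 169, 167, 166, 165, 164, 165, 152, 70, 95, 96]
(-47.5, 23.5) across [251, 244, 228, 226, 226, 194, 173, 199, 248, 252, 252, 252, 250, 249, 249, 217, 162] 
   along [0, 0, 0, 0, 0, 250, 251, 250, 250, 229, 240, 175, 161, 158, 165, 167, 167, 162, 158, 157, 163, 162, 167, 167, 167, 251, 250, 249, 250, 250, 163, 77, 93]
(70, 68) across [152, 154, 153, 149, 128, 108, 110, 109, 110, 108, 107, 108, 129, 151, 158, 158, 161] 
   along [104, 74, 95, 97, 95, 75, 65, 61, 120, 163, 162, 162, 163, 160, 160, 159, 160, 157, 156, 156, 155, 154, 152, 152, 89, 90, 90, 67, 65]
(70, 24) across [155, 153, 155, 151, 126, 95, 102, 107, 107, 107, 107, 106, 112, 134, 151, 158, 160] 
   along [250, 69, 95, 93, 92, 69, 64, 64, 104, 163, 162, 163, 162, 161, 161, 159, 157, 156, 158, 155, 152, 151, 154, 151, 116, 90, 89, 63, 64]
dark [47.3 68. ] 236
dark [94.7 68.2] 37
dark [47.8 24.3] 240
dark [94.2 26.2] 51
dark [-60.9 -40.9] 261
dark [ 25.1 -47. ] 146
```

All four feet read flat on the compartment floors: hole pairs sit on the foot plane, and extents lie inside the compartments. The robot is clear, so I'm handing in.

```bash
python3 -c "
from cell import manip
print(manip.finish_job())"
```

```text
the job is handed in; nothing more can be done
None
```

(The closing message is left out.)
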